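# Heft capped vacuum traps, sort them for service and start the bake-out

## Robot

A 6-joint arm with a two-finger parallel gripper is mounted at the origin on the work surface. World frame = base frame: x ahead of the robot, y to its left, z up, the work surface at z = 0. Lengths are in mm, angles in degrees, forces in N, time in s.
With the tool pointing down it reaches from about 250 to 800 mm from the base axis. Payload 3.9 kg.
Tool frame: the origin (TCP) lies at the very end of the fingers, on their centre line; the grasp point (between the pads) lies 19 mm behind it (env.hold_point_z is the distance from the TCP to the grasp point, in mm); y points along the fingers, x is the direction in which the jaws open and shut, and the axes are right-handed (so a half turn about y gives the same grasp; the last joint's range is limited). The gripper opens to 85 mm and grips with 20 to 120 N. Pads are 22 mm wide; open, the fingers measure 114 mm over their backs; the gripper's body (76 mm by 85 mm) begins 54 mm behind the grasp point. The pads swing forward as they close: fully open they stand 13 mm farther back than shut.
Start: joints at [-74.828, 14.897, -7.913, 67.191, 0, 90], TCP at [137.397, -506.693, 231.304] pointing down, gripper open.
Joint ranges: [-159.42, 159.42], [-47.68, 98.78], [-73.54, 78.23], [-108.79, 121.32], [-90, 84.71], [-180, 180]. Speed limits (degrees/s): [147.25, 147.25, 180, 180, 180, 180].

## Interface

Orientations are given as a 3x3 rotation matrix whose columns are the frame's x, y, z axes.
In Python, from plant import monitor, capture, env gives the robot as it stands. The module is installed in compiled form; this text tells all that it offers.
- The arm moves only by the tool move_arm, never from a script. Its argument "motion" is a list of rows, each a list of 7 numbers: the turn, a rotation vector about the tool's x, y, z in rad, then the shift along the tool's x, y, z in mm, then the gripper's target within -1 to 1 (fully open at 1, half-way at 0, shut at -1). In form: [[wx, wy, wz, x, y, z, grip], ...]. A call has 1 to 5 rows; each row is the pose to reach, as a shift and turn from the pose commanded when the call began, along the tool's axes at that moment; what a row does not reach only later rows make up. A row lasts 1/10 s, in which the tool goes at most 50 mm and 8.59 degrees, less where a joint would pass 70% of its speed; a pose out of reach is approached as far as the arm can. A call with a gripper value outside its range is refused whole. The fingers move at their own pace and stop on an object; "squeeze" is the grip in N (left out, the last holds). Time passes only in rows, so rows that repeat a pose let the fingers close. It gives the time, the measured TCP pose, the force and the opening at its end, in the units of the state.
- monitor.get_state(): the state, without advancing time (a new reading comes with each control period).
- capture(name): name is "side" or "top"; returns a dict with "frame" (480x640x3 uint8, red, green, blue), "K" (3x3 intrinsics, pixels), "extrinsics" (4x4, takes a point from camera to world coordinates). Camera axes: x right, y up, looking along -z (the intrinsics and any distortion apply to the point x, -y, -z); pixel columns grow to the right and rows downward; lengths in mm; the calibration is good to about 2 mm. A picture is of the moment at which its call begins. There is no depth.
- env.close_job(): hands the job in, once; it reports no verdict.
The state is a dict: "time": time; "joint_pos": joint angles; "qd": joint speeds; "tau": joint torques, N m; "tool_pos": TCP position; "eef_rot": TCP orientation; "wrist_force": force on the tool from outside, world axes, zero at the start; "moment": the same for the moment, N m; "opening": finger opening in mm.
Only numpy, scipy, OpenCV 4.12 (cv2) and the standard library are available. Lean on these libraries where they do the work, as an engineer would, in place of code of your own. Each camera call takes 0.05 s, during which the arm holds its last target.

## Task

Three foreline traps that look exactly alike have come off the pumps with their caps on; one holds a ceramic cartridge, one a stack of steel baffles and one only its empty wire basket, so lift them a little and feel by the weight which is which. Stand the ceramic one in the heater pot of the bake-out unit and, once it stands there on its own, turn the unit's switch clockwise until it clicks over to on; stand the steel one (the heaviest) in the rectangular steel tray and the empty one (the lightest) in the open round clear tub. Set the traps down gently and upright, never let one fall over, and leave the other things on the table where they are.

Things in the scene. Friction and masses are not known exactly. Their poses are not given: they have to be found in the camera images.
- trap_a: one of three closed steel traps that look alike, standing upright: can 60 mm across (foot rim 66) to a shoulder at height 78 to 85 mm, then a round cap 40 mm across from 85 to 118 mm, to hold it by. Origin: centre of underside, z up. The unseen insert varies from start to start and lies loose; whole weight about 0.25 kg (empty), 0.52 (ceramic) or 0.88 (steel), each within 0.08; one of each
- trap_b: another trap, same shape as trap_a; which insert each holds varies from start to start. Origin at the centre of the underside, z up
- trap_c: another trap, same shape as trap_a; which insert each holds varies from start to start. Origin at the centre of the underside, z up
- bakeout: bake-out unit, fixed: grey plinth 140 mm (its x) by 230 mm (its y), 22 mm high, carrying a round heater pot and a white control housing 130 by 90 mm, 85 mm high, centred at y = +66 mm, with the switch on top. Origin at the centre of the underside, z up. The pot is centred at y = -55 mm, 108 mm outside and about 90 mm inside, rim at height 58 mm.
- pot_floor (a point): centre of the heater pot's inner floor, 25 mm above the table; the trap stands here, within about 20 mm of the centre. Axes as the bake-out unit.
- switch (a joint): angle of the rotary switch in rad: 0 off, 1.2 on (end stop), growing clockwise as seen from above. An over-centre spring resists with up to about 0.14 N m over the first half and pushes back to off if let go there; past about 0.6 rad the switch snaps over to on by itself. It starts at 0, off.
- switch_grip (a point): point on the switch's axis at the height to grip, 113 mm above the table. The switch has an upright bar grip 42 mm long, 14 mm thick and 30 mm high (94 to 124 mm above the table) that lies along this point's x axis and turns with it; z up.
- wash_tray: rectangular open tray of steel, fixed, 130 mm (its x) by 180 mm (its y), rim 40 mm high, walls and floor 4 mm thick. Origin at the centre of the underside, z up.
- tub: open round tub of clear plastic, fixed, 140 mm across at the foot, 152 mm at the rim, 55 mm high, wall 4 mm, floor 5 mm thick. Origin at the centre of the underside, z up.
- lidded_tub: bystander, to be left alone: clear round tub with its lid on and small fittings inside, 116 mm across, 63 mm tall. Origin at the middle of its underside.
- blank_flange: bystander, to be left alone: solid steel blank flange lying flat, 70 mm across, 13 mm thick. Origin at the middle of its underside.
- nipple: bystander, to be left alone: short steel pipe nipple with a flange at each end, standing, 40 mm across, 70 mm tall. Origin at the middle of its underside.
- flange_ring: bystander, to be left alone: bored steel flange lying flat, 72 mm across, 16 mm thick. Origin at the middle of its underside.
There are look-alikes about, which are no part of the job. Leave any blue look-alike of the tub alone.

How it is judged:
By the outcome, as a careful person would: the job done as asked, in the order asked, and still so for the second after the job is handed in, with the robot touching nothing.
It also fails if it takes over 72 s, if anything falls off the work surface, if the arm or the gripper's body presses on something with over 40 N, if the wrist force passes 120 N, or if a joint passes its speed limit or range.

## Working session

There is one attempt and no reset: what is moved stays moved. The work goes in short steps, Python scripts to look and compute and a tool call to move; the robot and the scene stay as the last step left them, time stands still between calls to the robot, and variables do not carry over. Pictures are saved under pics/ and viewed, and the job is handed in when it is done.

Besides the shell and the picture viewer there is one more tool, called after "Request:" in YAML: its name, and indented under it one key for each argument. move_arm: Moves the arm, as the interface text tells. Its arguments: {"type":"object","properties":{"motion":{"type":"array","items":{"type":"array","items":{"type":"number"}}},"squeeze":{"type":"number"}},"required":["motion"]}

```bash
mkdir -p pics; python3 - <<'E'
from plant import monitor, capture, env
import cv2, numpy as np
for n in ("top","side"):
    c=capture(n); cv2.imwrite(f"pics/{n}0.png",c["frame"][:,:,::-1]); print(n,c["K"].round(2).tolist(),c["extrinsics"].round(4).tolist(),[k for k in c])
s=monitor.get_state(); print(s); print(env.hold_point_z)
E
```

```text
top [[600.04, 0.0, 315.27], [0.0, 600.04, 237.82], [0.0, 0.0, 1.0]] [[-0.061, 0.9764, -0.2072, 246.8708], [-0.9981, -0.0605, 0.0086, -2.0017], [-0.0041, 0.2074, 0.9783, 1193.7239], [0.0, 0.0, 0.0, 1.0]] ['frame', 'K', 'extrinsics']
side [[465.16, 0.0, 324.94], [0.0, 465.16, 243.16], [0.0, 0.0, 1.0]] [[0.9989, 0.0112, -0.0445, 407.4599], [-0.0444, 0.4814, -0.8754, -744.4674], [0.0116, 0.8764, 0.4814, 521.0239], [0.0, 0.0, 0.0, 1.0]] ['frame', 'K', 'extrinsics']
{'time': 0.1, 'joint_pos': array([-7.48279532e+01,  1.49313132e+01, -7.98057119e+00,  6.71921090e+01,
       -9.14064490e-04,  9.00003338e+01]), 'qd': array([ 0.01639495, -0.1170427 ,  0.15219825,  0.04093039,  0.03164149,
       -0.0753679 ]), 'tau': array([ 2.53000298e-04, -4.06507623e+01,  2.54527456e+01,  1.01013423e-02,
        1.08561621e-04,  1.55059251e-06]), 'tool_pos': array([ 137.22763848, -506.07681571,  230.53961792]), 'eef_rot': array([[ 2.61712286e-01, -4.90423203e-04,  9.65145812e-01],
       [-9.65144230e-01,  1.74758759e-03,  2.61712745e-01],
       [-1.81502684e-03, -9.99998353e-01, -1.59639817e-05]]), 'wrist_force': array([ 0.32829124, -0.17445098, -0.10812216]), 'moment': array([ 0.0063712 , -0.0129475 ,  0.03544247]), 'opening': 85.49708518834885}
18.700000000000003
```

View pics/top0.png

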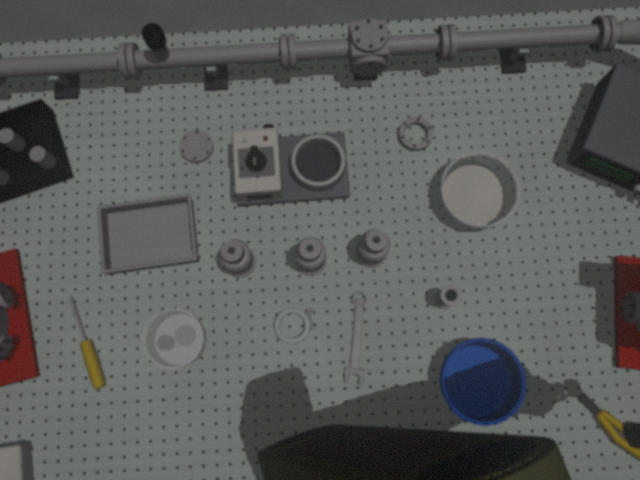

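View pics/side0.png

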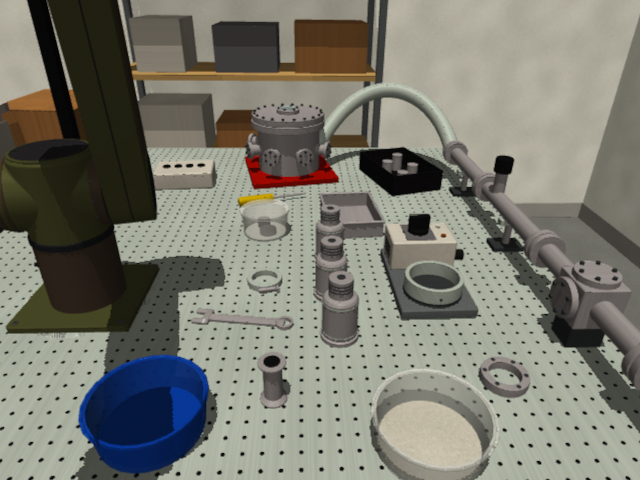

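```bash
cat > h.py <<'E'
from plant import monitor, capture, env
import cv2, numpy as np
def proj(c,P):
    E=c["extrinsics"];P=np.atleast_2d(np.array(P,float));q=(P-E[:3,3])@E[:3,:3]
    q=q*[1,-1,-1];u=q@c["K"].T;return u[:,:2]/u[:,2:]
def back(c,uv,z):
    E=c["extrinsics"];uv=np.atleast_2d(np.array(uv,float))
    d=np.c_[uv,np.ones(len(uv))]@np.linalg.inv(c["K"]).T*[1,-1,-1]@E[:3,:3].T
    t=(z-E[2,3])/d[:,2];return E[:3,3]+d*t[:,None]
def circ(x,y,z,r,n=40):
    a=np.linspace(0,2*np.pi,n);return np.c_[x+r*np.cos(a),y+r*np.sin(a),0*a+z]
def crop(c,u0,v0,u1,v1,k,name,curves=()):
    im=c["frame"][v0:v1,u0:u1,::-1].copy();im=cv2.resize(im,None,fx=k,fy=k,interpolation=cv2.INTER_CUBIC)
    for P,col in curves:
        p=((proj(c,P)-[u0,v0]+.5)*k).round().astype(int);cv2.polylines(im,[p.reshape(-1,1,2)],False,col,1)
    cv2.imwrite("pics/"+name+".png",im)
E
python3 - <<'E'
from h import *
c=capture("top");s=capture("side")
crop(c,210,115,410,265,4,"t1")
crop(c,90,110,290,260,4,"t1b")
crop(s,300,190,500,340,4,"s1")
for n,uv,z in [("capA",(235,247),118),("capB",(310,243),118),("capC",(374.5,238),118),("pot",(318.5,160),58),("sw",(255.5,160),113),("tub",(479,190),55),("tray",(150,233),40)]: print(n,back(c,uv,z).round(1))
E
```

```text
capA [[466.7 136.  118. ]]
capB [[465.7  -1.3 118. ]]
capC [[ 467.7 -119.8  118. ]]
pot [[645.1 -28.1  58. ]]
sw [[633.2  92.3 113. ]]
tub [[ 564.3 -340.    55. ]]
tray [[521.1 312.4  40. ]]
```

View pics/t1.png

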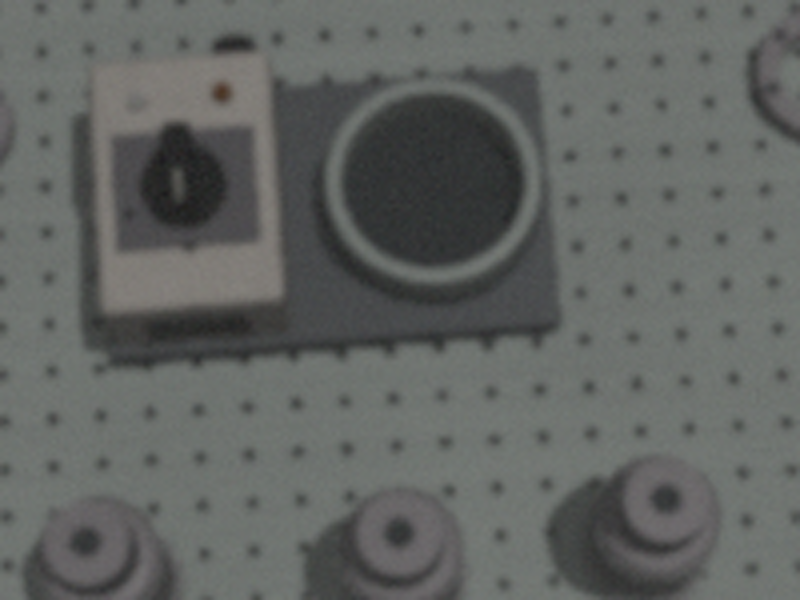

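View pics/t1b.png

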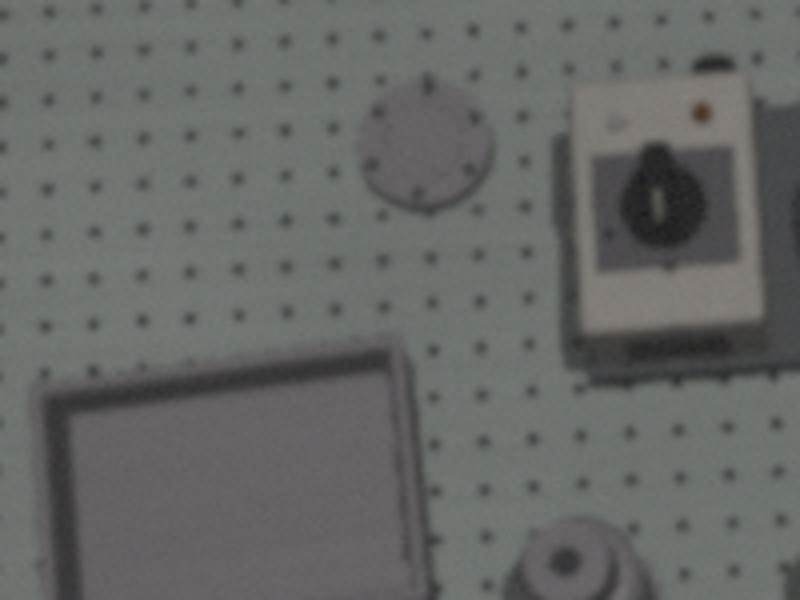

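View pics/s1.png

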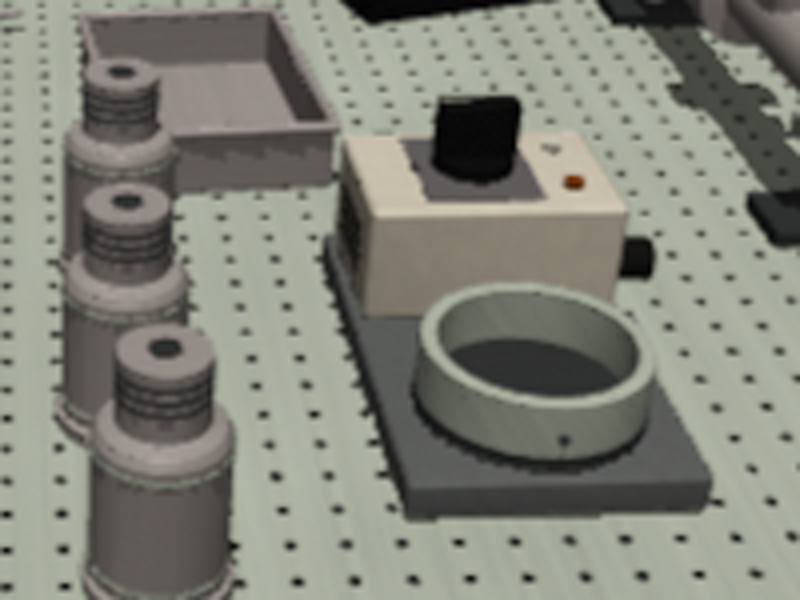

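```bash
cat >> h.py <<'E'
from scipy.optimize import least_squares
def tri(obs,x0=(500,0,100)):
    f=lambda p:np.concatenate([(proj(c,p)[0]-uv) for c,uv in obs]); r=least_squares(f,x0);return r.x,r.fun
E
python3 - <<'E'
from h import *
c=capture("top");s=capture("side")
for n,a,b in [("A",(231.6,250.1),(330.6,207.6)),("B",(309.8,247.8),(331.6,239.8)),("C",(376.3,239.6),(341.3,276.8))]:
    x,r=tri([(c,a),(s,b)]);print(n,x.round(1),r.round(1),back(c,a,118).round(1),back(s,b,118).round(1))
# pot rim
print("pot",back(c,(318.3,160.3),58).round(1),back(s,(300+535/4,190+342/4),58).round(1))
for n,uv in [("TR",(210+538/4,115+70/4)),("BR",(210+558/4,115+323/4)),("BL",(210+88/4,115+350/4))]: print(n,back(c,uv,22).round(1))
for n,uv in [("hTL",(210+93/4,115+62/4)),("hTR",(210+268/4,115+52/4)),("hBR",(210+285/4,115+298/4)),("hBL",(210+103/4,115+315/4))]: print(n,back(c,uv,85).round(1))
for n,uv in [("trTL",(90+38/4,110+388/4)),("trTR",(90+400/4,110+340/4))]: print(n,back(c,uv,40).round(1))
crop(c,90,180,290,330,4,"t2"); crop(c,420,130,570,250,5,"t3"); crop(s,360,350,520,480,5,"s3")
E
```

```text
A [462.3 142.5 117.8] [-0.  -0.5 -0.5  0.1] [[461.3 142.4 118. ]] [[463.4 142.5 118. ]]
B [ 4.570e+02 -4.000e-01  1.186e+02] [-0.  -0.2 -0.2  0. ] [[ 4.568e+02 -4.000e-01  1.180e+02]] [[457.4   0.8 118. ]]
C [ 465.3 -122.8  117.6] [-0.  -0.4 -0.3  0.1] [[ 464.5 -122.8  118. ]] [[ 465.8 -123.3  118. ]]
pot [[644.5 -27.6  58. ]] [[645.5 -31.   58. ]]
TR [[714.1 -86.4  22. ]]
BR [[577.8 -86.9  22. ]]
BL [[578.4 151.3  22. ]]
hTL [[706.8 135.9  85. ]]
hTR [[706.7  49.8  85. ]]
hBR [[580.6  47.7  85. ]]
hBL [[577.5 135.3  85. ]]
trTL [[580.4 412.6  40. ]]
trTR [[594.  232.2  40. ]]
```

View pics/t2.png

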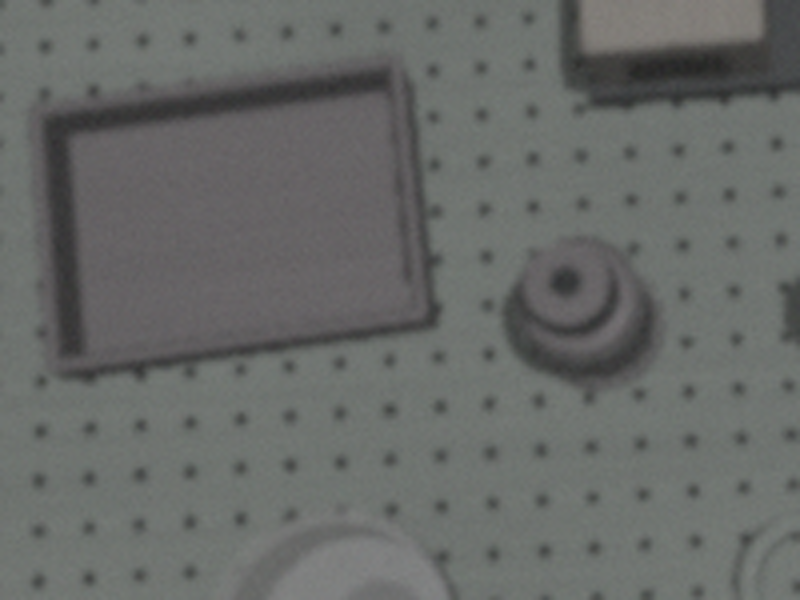

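View pics/t3.png

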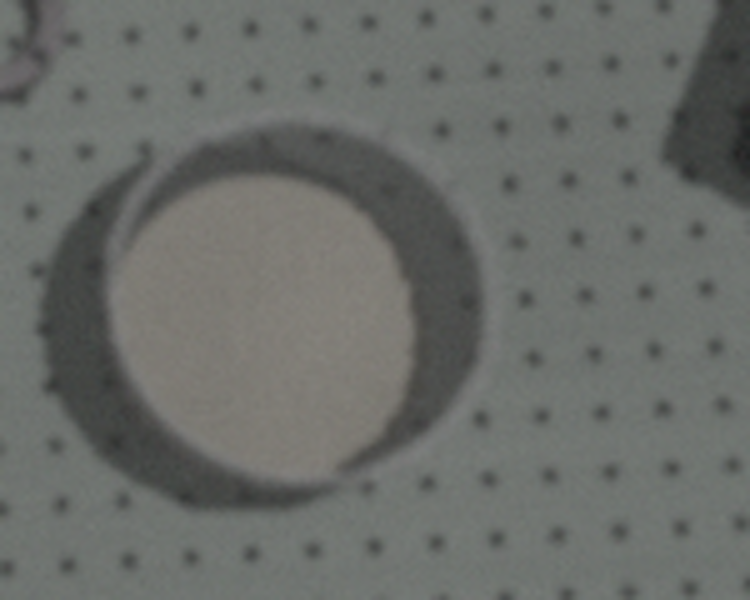

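View pics/s3.png

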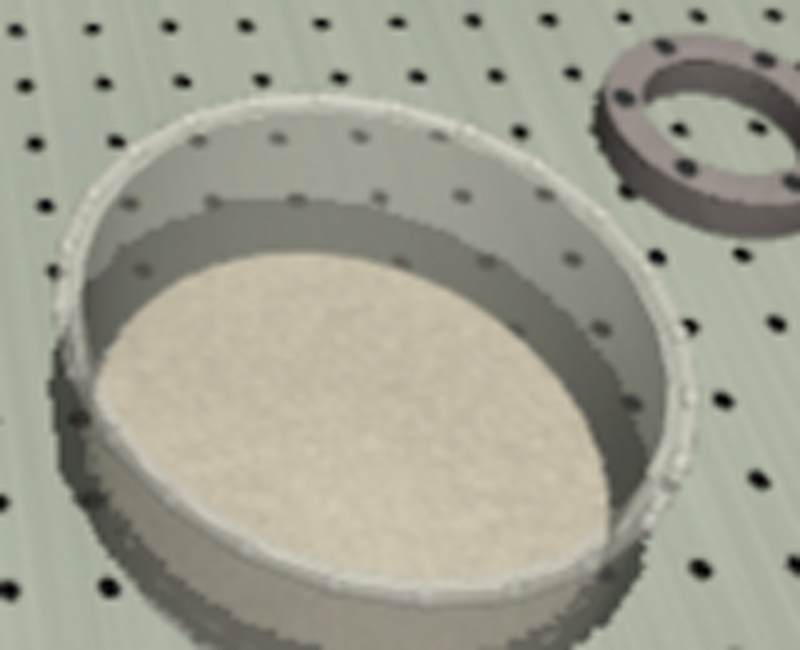

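```bash
python3 - <<'E'
from h import *
c=capture("top");s=capture("side")
print(back(c,(479,190.4),55).round(1),back(s,(434.8,419.8),55).round(1))
def box(x,y,yaw,L,W,z):
    r=np.deg2rad(yaw);R=np.array([[np.cos(r),-np.sin(r)],[np.sin(r),np.cos(r)]])
    q=np.array([[-1,-1],[1,-1],[1,1],[-1,1],[-1,-1]])*[L/2,W/2]@R.T+[x,y];return np.c_[q,np.full(5,z)]
G=(0,255,0);R=(0,0,255);Y=(0,255,255)
bx,by,yw=645,27.5,0.5
r=np.deg2rad(yw);off=lambda d:(bx-np.sin(r)*d,by+np.cos(r)*d)
cv=[(box(bx,by,yw,140,230,22),G),(circ(*off(-55),58,54),G),(circ(*off(-55),58,45),G),(box(*off(66),yw,130,90,85),R)]
sx,sy=(643,93)
cv+= [(box(645,93,0,42,14,124),Y),(box(645,93,0,42,14,94),Y)]
cv+=[(circ(x,y,118,20),R) for x,y in[(462.3,142.5),(457,-.4),(465,-123)]]+[(circ(x,y,0,33),G) for x,y in[(462.3,142.5),(457,-.4),(465,-123)]]
cv+=[(circ(562,-340,55,76),R),(circ(562,-340,0,70),G),(box(522.5,317.5,4.3,130,180,40),R)]
crop(c,210,115,410,265,4,"o1",cv);crop(s,300,190,500,340,4,"o2",cv);crop(c,90,130,640,430,1.4,"o3",cv)
crop(c,235,140,285,180,16,"o5",[]);crop(s,390,200,450,245,13,"o6",[])
E
```

```text
[[ 563.5 -339.9   55. ]] [[ 566.1 -352.8   55. ]]
```

View pics/o1.png

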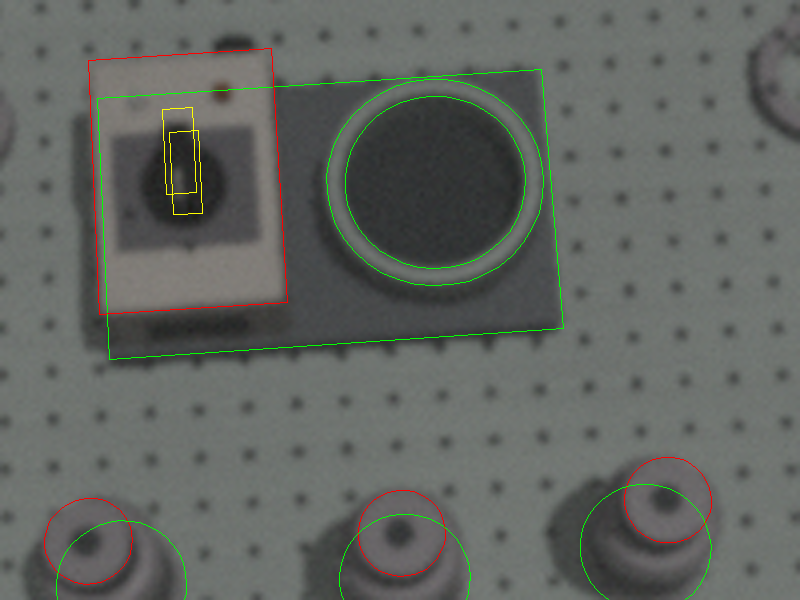

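View pics/o2.png

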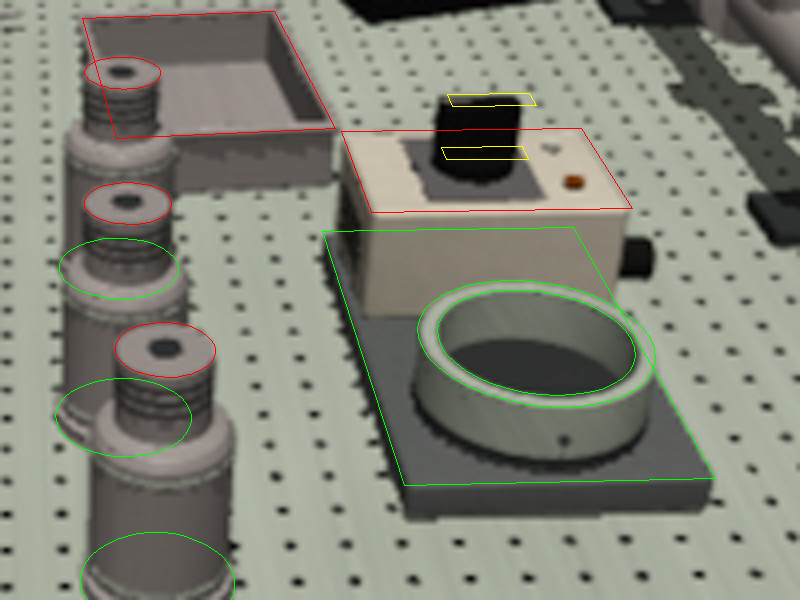

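View pics/o3.png

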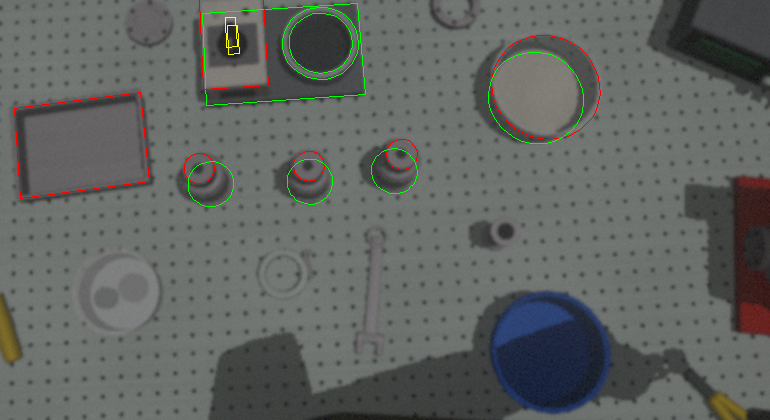

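View pics/o5.png

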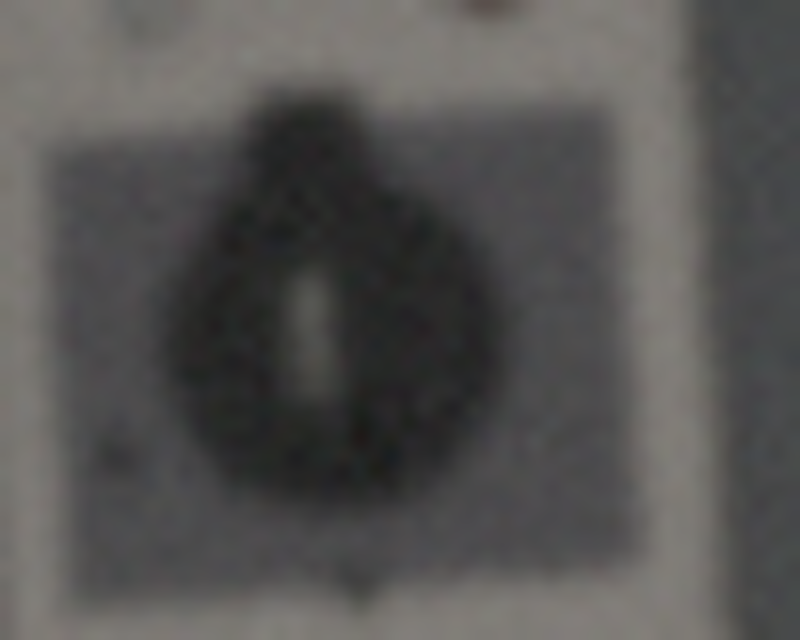

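View pics/o6.png

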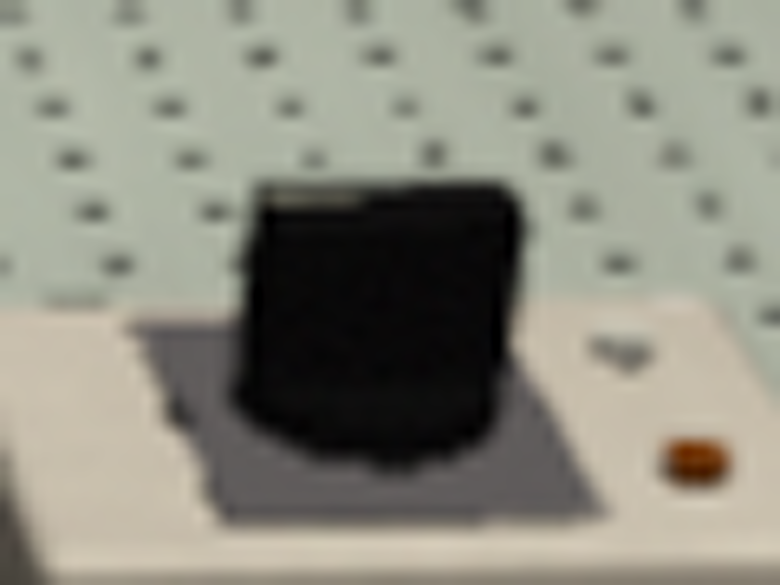

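```bash
cat >> h.py <<'E'
from scipy.spatial.transform import Rotation as Ro
def d(x,y,z,yaw):
    """delta to TCP target, yaw deg = direction of tool x in world"""
    s=monitor.get_state();R=np.array(s["eef_rot"]);a=np.deg2rad(yaw)
    T=np.array([[np.cos(a),0,-np.sin(a)],[np.sin(a),0,np.cos(a)],[0,-1,0]]);
    assert abs(np.linalg.det(T)-1)<1e-9 or True
    if np.linalg.det(T)<0: T[:,2]*=-1
    w=Ro.from_matrix(R.T@T).as_rotvec();t=R.T@(np.array([x,y,z])-s["tool_pos"])
    print("w",w.round(3),"t",t.round(1),"n",np.linalg.norm(t).round(0))
def st():
    s=monitor.get_state();print("t",round(s["time"],2),"q",s["joint_pos"].round(1),"p",s["tool_pos"].round(1),"yaw",np.rad2deg(np.arctan2(s["eef_rot"][1,0],s["eef_rot"][0,0])).round(1),"F",s["wrist_force"].round(2),"M",s["moment"].round(2),"o",round(s["opening"],1))
E
python3 - <<'E'
from h import *
c=capture("top");s=capture("side")
print("sw",back(c,(254.3,156),124).round(1), back(s,(390+388/13,200+192/13),124).round(1))
G=(0,255,0);R=(0,0,255)
for i,(x,y) in enumerate([(562,-340),(565,-343)]):
    cv=[(circ(x,y,55,76),R),(circ(x,y,0,70),G)]
    crop(c,420,130,570,250,5,f"u{i}",cv);crop(s,360,350,520,480,5,f"v{i}",cv)
a=[cv2.imread(f"pics/{n}.png") for n in("u0","v0")]
cv2.imwrite("pics/uv.png",cv2.resize(np.hstack([x[:600,:750] for x in a]),None,fx=.53,fy=.53))
st(); d(465,-123,231,-90); d(465,-123,231,90)
E
```

```text
sw [[637.3  93.2 124. ]] [[639.8  91.2 124. ]]
t 0.5 q [-74.8  14.9  -7.9  67.2  -0.   90. ] p [ 137.4 -506.7  231.3] yaw -74.8 F [-0.51  0.52 -0.42] M [ 0.02 -0.05  0.01] o 85.0
w [ 0.     0.265 -0.   ] t [-2.846e+02  3.000e-01  4.166e+02] n 505.0
w [-0.    -2.877 -0.   ] t [-2.846e+02  3.000e-01  4.166e+02] n 505.0
```

View pics/uv.png

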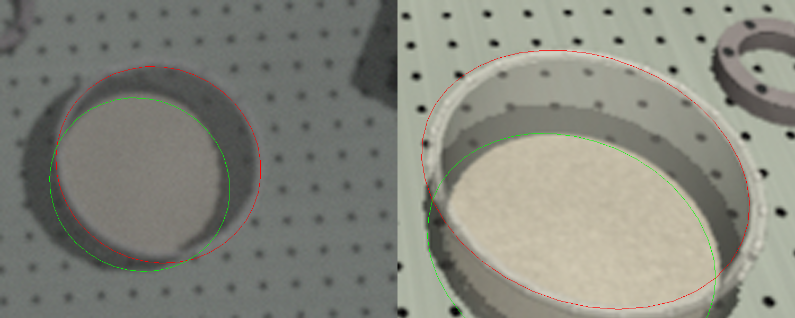

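Candidates in the top view: the open clear tub at (476,190), against the lidded clear tub at (175,338) and the blue tub at (483,381). I choose (476,190). The tray is the steel one at (150,233), not the black box at (30,150). The traps are at (232,250), (310,248) and (376,240); the nipple at (450,296) is not one. The pot is at (318,160) and the switch at (254,156). The overlay crops match these choices.

Request:
move_arm:
  motion:
    - [0, 0.05, 0, -11, 0, 17, 1]
    - [0, 0.1, 0, -34, 0, 50, 1]
    - [0, 0.1, 0, -60, 0, 88, 1]
    - [0, 0.1, 0, -87, 0, 127, 1]
    - [0, 0.1, 0, -110, 0, 161, 1]
  squeeze: 40

```text
time: 1.0
tool_pos: [264.9, -356.7, 231.4]
eef_rot: [[0.164, 0.0, 0.986], [-0.986, 0.0, 0.164], [0.0, -1.0, 0.0]]
wrist_force: [0.2, -1.3, 0.1]
opening: 85.5
```

```bash
python3 -c "
from h import *
st();d(465,-123,140,-90);d(465,-123,140,90)"
```

```text
t 1.0 q [-53.4   7.  -18.1  64.9   0.  117.1] p [ 264.9 -356.7  231.4] yaw -80.6 F [ 0.18 -1.28  0.08] M [-0.06 -0.03  0.02] o 85.5
w [-0.     0.165 -0.   ] t [-197.7   91.5  235.7] n 321.0
w [-0.000e+00 -2.977e+00  1.000e-03] t [-197.7   91.5  235.7] n 321.0
```

Request:
move_arm:
  motion:
    - [0, -0.14, 0, -25, 0, 30, 1]
    - [0, -0.28, 0, -52, 0, 62, 1]
    - [0, -0.42, 0, -80, 0, 95, 1]
    - [0, -0.56, 0, -108, 10, 128, 1]
    - [0, -0.7, 0, -134, 20, 160, 1]

```text
time: 1.5
tool_pos: [401.2, -198.5, 211.6]
eef_rot: [[0.765, 0.002, 0.644], [-0.644, -0.001, 0.765], [0.002, -1.0, 0.0]]
wrist_force: [1.1, -1.3, -0.4]
opening: 85.8
```

```bash
python3 -c "
from h import *
st();d(465,-123,140,0)"
```

```text
t 1.5 q [-26.3   7.9 -20.1  62.    0.  103.8] p [ 401.2 -198.5  211.6] yaw -40.1 F [ 1.14 -1.31 -0.43] M [-0.07 -0.   -0.01] o 85.8
w [ 0.    -0.7    0.002] t [ 0.  71.7 98.9] n 122.0
```

Request:
move_arm:
  motion:
    - [0, -0.14, 0, 0, 20, 30, 1]
    - [0, -0.28, 0, 0, 40, 58, 1]
    - [0, -0.42, 0, 0, 57, 80, 1]
    - [0, -0.56, 0, 0, 68, 94, 1]
    - [0, -0.7, 0, 0, 72, 99, 1]

```text
time: 2.0
tool_pos: [464.3, -123.2, 138.0]
eef_rot: [[1.0, -0.002, -0.002], [0.002, 0.001, 1.0], [-0.002, -1.0, 0.001]]
wrist_force: [-1.1, -0.1, 0.6]
opening: 85.4
```

```bash
python3 -c "
from h import *
st();d(465,-123,86,0)
c=capture('side');crop(c,280,190,440,320,5,'g1')"
```

```text
t 2.0 q [-14.9  14.2 -23.6  52.3   0.   75. ] p [ 464.3 -123.2  138. ] yaw 0.1 F [-1.1  -0.06  0.55] M [-0.   -0.01  0.  ] o 85.4
w [-0.001  0.002 -0.002] t [ 0.8 52.   0.1] n 52.0
```

View pics/g1.png

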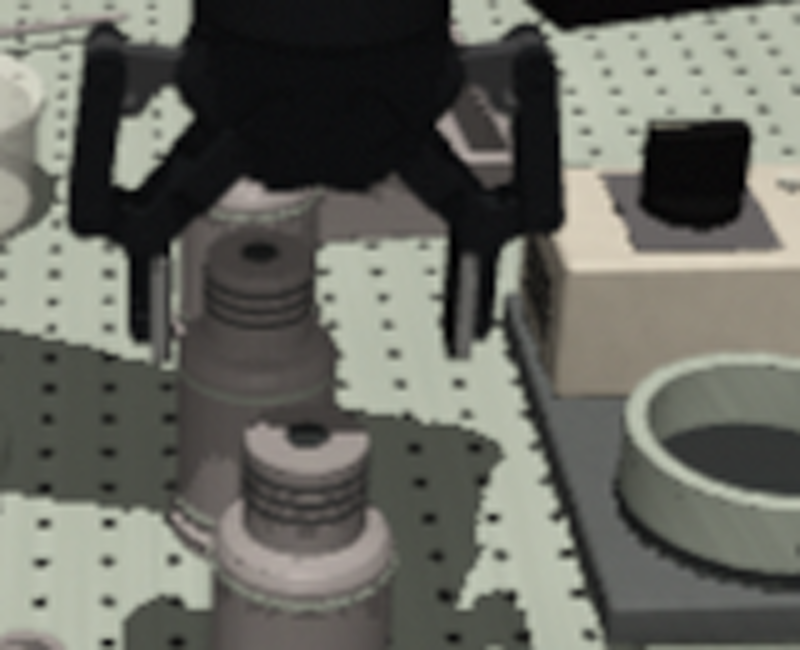

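The fingers at crop (155,340) and (460,340) straddle the nearest trap's cap at (308,435). I'm going down and closing.

Request:
move_arm:
  motion:
    - [0, 0, 0, 0.3, 16, 0, 1]
    - [0, 0, 0, 0.5, 36, 0, 1]
    - [0, 0, 0, 0.8, 49, 0, 1]
    - [0, 0, 0, 0.8, 52, 0, 0]
    - [0, 0, 0, 0.8, 52, 0, -1]

```text
time: 2.55
tool_pos: [464.6, -124.8, 87.3]
eef_rot: [[1.0, -0.001, 0.008], [-0.008, 0.0, 1.0], [-0.001, -1.0, 0.0]]
wrist_force: [-0.4, 1.4, 0.9]
opening: 58.9
```

Request:
move_arm:
  motion:
    - [0, 0, 0, 0, 0, 0, -1]
    - [0, 0, 0, 0, 0, 0, -1]
    - [0, 0, 0, 0, 0, 0, -1]
    - [0, 0, 0, 0, 0, 0, -1]
    - [0, 0, 0, 0, 0, 0, -1]
  squeeze: 50

```text
time: 3.05
tool_pos: [465.4, -124.9, 88.4]
eef_rot: [[1.0, 0.001, 0.006], [-0.006, -0.001, 1.0], [0.001, -1.0, -0.001]]
wrist_force: [-2.5, -0.2, 6.7]
opening: 38.7
```

```bash
python3 -c "
from h import *
st()"
```

```text
t 3.05 q [-15.   17.  -28.1  44.7  -0.   75.4] p [ 465.4 -124.9   88.4] yaw -0.4 F [-2.54 -0.19  6.74] M [ 0.03  0.33 -0.03] o 38.7
```

Request:
move_arm:
  motion:
    - [0, 0, 0, 0, -5, 0, -1]
    - [0, 0, 0, 0, -15, 0, -1]
    - [0, 0, 0, 0, -27, 0, -1]
    - [0, 0, 0, 0, -35, 0, -1]
    - [0, 0, 0, 0, -40, 0, -1]

```text
time: 3.55
tool_pos: [465.4, -124.7, 128.3]
eef_rot: [[1.0, 0.001, 0.006], [-0.006, -0.0, 1.0], [0.001, -1.0, -0.0]]
wrist_force: [-0.2, -0.0, -2.6]
opening: 38.7
```

Request:
move_arm:
  motion:
    - [0, 0, 0, 0, 0, 0, -1]
    - [0, 0, 0, 0, 0, 0, -1]
    - [0, 0, 0, 0, 0, 0, -1]

```text
time: 3.85
tool_pos: [464.4, -124.5, 126.8]
eef_rot: [[1.0, -0.001, 0.006], [-0.006, 0.0, 1.0], [-0.001, -1.0, 0.0]]
wrist_force: [-0.1, 0.3, -3.0]
opening: 38.6
```

```bash
python3 -c "
from h import *
st()"
```

```text
t 3.85 q [-15.   14.8 -24.7  50.6   0.   75.3] p [ 464.4 -124.5  126.8] yaw -0.3 F [-0.06  0.3  -3.04] M [-0.01  0.05 -0.03] o 38.6
```

Request:
move_arm:
  motion:
    - [0, 0, 0, 0, 0, 0, -1]

```text
time: 3.95
tool_pos: [464.5, -124.5, 126.8]
eef_rot: [[1.0, -0.001, 0.006], [-0.006, 0.0, 1.0], [-0.001, -1.0, 0.0]]
wrist_force: [0.2, -1.3, -2.2]
opening: 38.7
```

```bash
python3 -c "
from h import *
st();s=capture('side');crop(s,280,190,440,320,5,'g2')
d(562,-342,130,0);d(644.5,-28.5,150,0);d(522,317,130,0)"
```

```text
t 3.95 q [-15.   14.8 -24.7  50.6   0.   75.3] p [ 464.5 -124.5  126.8] yaw -0.3 F [ 0.17 -1.25 -2.24] M [-0.03 -0.02 -0.01] o 38.7
w [-0.    -0.006 -0.001] t [  98.8   -3.3 -216.9] n 238.0
w [-0.    -0.006 -0.001] t [179.4 -23.2  97.1] n 205.0
w [-0.    -0.006 -0.001] t [ 54.8  -3.  441.9] n 445.0
```

View pics/g2.png

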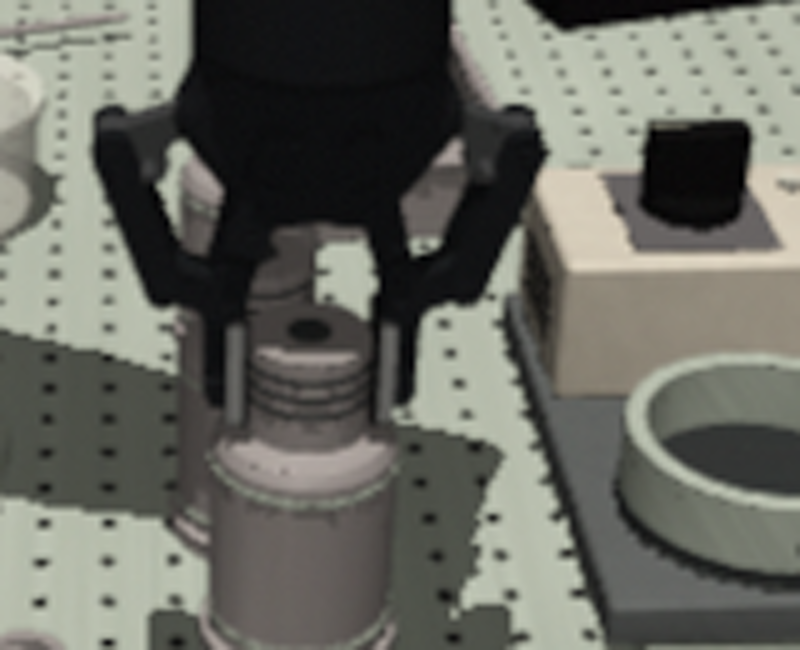

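The cap is gripped squarely and the trap hangs upright at about -2.6 N, so this one (trap C, 0.25 kg) is the empty one. It goes to the clear tub.

Request:
move_arm:
  motion:
    - [0, 0, 0, 2, -12, -5, -1]
    - [0, 0, 0, 9, -30, -20, -1]
    - [0, 0, 0, 22, -42, -48, -1]
    - [0, 0, 0, 38, -48, -84, -1]
    - [0, 0, 0, 55, -48, -120, -1]

```text
time: 4.5
tool_pos: [520.2, -246.2, 176.4]
eef_rot: [[1.0, 0.002, 0.005], [-0.005, -0.001, 1.0], [0.002, -1.0, -0.001]]
wrist_force: [1.2, 0.4, -2.5]
opening: 38.4
```

Request:
move_arm:
  motion:
    - [0, 0, 0, 16, 0, -36, -1]
    - [0, 0, 0, 29, 0, -64, -1]
    - [0, 0, 0, 38, 0, -84, -1]
    - [0, 0, 0, 42, 0, -93, -1]
    - [0, 0, 0, 44, 0, -97, -1]

```text
time: 5.0
tool_pos: [562.4, -342.7, 174.5]
eef_rot: [[1.0, -0.001, 0.007], [-0.007, 0.001, 1.0], [-0.001, -1.0, 0.001]]
wrist_force: [-0.0, 0.3, -2.3]
opening: 38.7
```

```bash
python3 -c "
from h import *
st()
d(562,-342,96,0);s=capture('side');crop(s,340,280,540,480,3,'g3')"
```

```text
t 5.0 q [-31.4  29.6   6.6  67.    0.   59. ] p [ 562.4 -342.7  174.5] yaw -0.4 F [-0.01  0.32 -2.33] M [ 0.01  0.01 -0.05] o 38.7
w [-0.001 -0.007 -0.001] t [-0.4 78.5  0.6] n 78.0
```

View pics/g3.png

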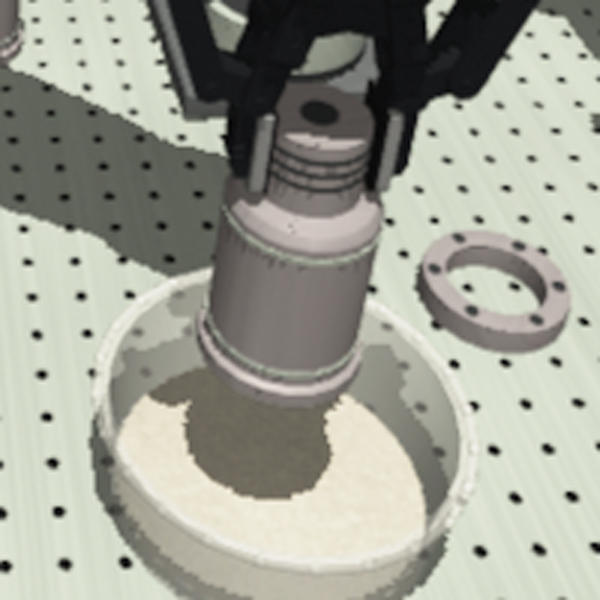

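Request:
move_arm:
  motion:
    - [0, 0, 0, 0, 14, 0, -1]
    - [0, 0, 0, 0, 36, 0, -1]
    - [0, 0, 0, 0, 56, 0, -1]
    - [0, 0, 0, 0, 68, 0, -1]
    - [0, 0, 0, 0, 74, 0, -1]

```text
time: 5.55
tool_pos: [561.5, -340.7, 100.1]
eef_rot: [[1.0, -0.002, 0.005], [-0.005, 0.002, 1.0], [-0.002, -1.0, 0.002]]
wrist_force: [-0.1, 0.0, -2.1]
opening: 38.5
```

Request:
move_arm:
  motion:
    - [0, 0, 0, 0, 1, 0, -1]
    - [0, 0, 0, 0, 2, 0, -1]
    - [0, 0, 0, 0, 3, 0, -1]
    - [0, 0, 0, 0, 4, 0, -1]

```text
time: 5.95
tool_pos: [563.1, -342.6, 98.2]
eef_rot: [[1.0, 0.001, 0.006], [-0.006, -0.001, 1.0], [0.001, -1.0, -0.001]]
wrist_force: [0.9, -0.5, -3.2]
opening: 38.7
```

Request:
move_arm:
  motion:
    - [0, 0, 0, 0, 1, 0, -1]
    - [0, 0, 0, 0, 2, 0, -1]
    - [0, 0, 0, 0, 2, 0, -1]

```text
time: 6.25
tool_pos: [562.5, -342.2, 95.2]
eef_rot: [[1.0, -0.0, 0.006], [-0.006, 0.0, 1.0], [-0.0, -1.0, 0.0]]
wrist_force: [-0.3, 0.8, -2.3]
opening: 39.0
```

```bash
python3 -c "
from h import *
st()"
```

```text
t 6.25 q [-31.3  32.3  -1.1  56.7   0.   59. ] p [ 562.5 -342.2   95.2] yaw -0.3 F [-0.31  0.81 -2.27] M [-0.    0.01  0.07] o 39.0
```

Request:
move_arm:
  motion:
    - [0, 0, 0, 0, 1, 0, -1]
    - [0, 0, 0, 0, 2, 0, -1]
    - [0, 0, 0, 0, 2.5, 0, -1]
    - [0, 0, 0, 0, 2.5, 0, -1]

```text
time: 6.65
tool_pos: [562.6, -342.3, 93.5]
eef_rot: [[1.0, 0.0, 0.006], [-0.006, -0.0, 1.0], [0.0, -1.0, -0.0]]
wrist_force: [-2.3, 0.7, 2.5]
opening: 38.7
```

```bash
python3 -c "
from h import *
st()"
```

```text
t 6.65 q [-31.3  32.3  -1.2  56.4  -0.   59. ] p [ 562.6 -342.3   93.5] yaw -0.3 F [-2.25  0.68  2.49] M [ 0.13  0.36 -0.01] o 38.7
```

Contact has been made at TCP 93.5, which gives a carry offset of 88.5 mm. I'm releasing and going up.

Request:
move_arm:
  motion:
    - [0, 0, 0, 0, 0, 0, 0.2]
    - [0, 0, 0, 0, 0, 0, 0.6]
    - [0, 0, 0, 0, 0, 0, 1]
    - [0, 0, 0, 0, -5, 0, 1]
    - [0, 0, 0, 0, -20, 0, 1]

```text
time: 7.15
tool_pos: [561.5, -341.5, 111.6]
eef_rot: [[1.0, -0.003, 0.006], [-0.006, 0.002, 1.0], [-0.003, -1.0, 0.002]]
wrist_force: [-0.1, -0.9, -0.0]
opening: 85.5
```

Request:
move_arm:
  motion:
    - [0, 0, 0, 0, -30, 0, 1]
    - [0, 0, 0, 0, -60, 5, 1]
    - [0, 0, 0, -5, -80, 25, 1]
    - [0, 0, 0, -15, -80, 55, 1]
    - [0, 0, 0, -25, -80, 90, 1]

```text
time: 7.65
tool_pos: [538.8, -252.3, 194.2]
eef_rot: [[1.0, 0.003, 0.007], [-0.007, -0.001, 1.0], [0.003, -1.0, -0.001]]
wrist_force: [0.7, 1.5, 0.0]
opening: 85.3
```

```bash
python3 -c "
from h import *
st()
d(457,-.4,140,0);s=capture('side');cv2.imwrite('pics/g4.png',s['frame'][:,:,::-1])"
```

```text
t 7.65 q [-25.1  22.6  -2.2  65.1   0.   65.3] p [ 538.8 -252.3  194.2] yaw -0.4 F [0.65 1.49 0.03] M [0.05 0.01 0.02] o 85.3
w [ 0.001 -0.007  0.003] t [-83.9  53.6 251.3] n 270.0
```

View pics/g4.png

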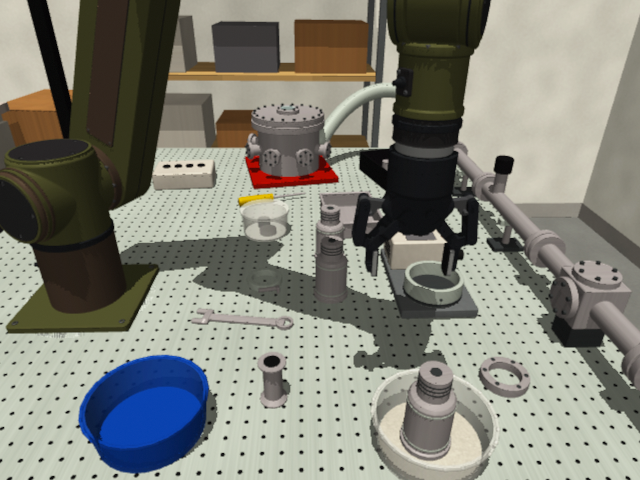

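The empty trap stands upright in the tub at (430,410). Next is trap B at (331,265).

Request:
move_arm:
  motion:
    - [0, 0, 0, -15, 3, 45, 1]
    - [0, 0, 0, -31, 10, 92, 1]
    - [0, 0, 0, -47, 18, 139, 1]
    - [0, 0, 0, -62, 28, 184, 1]
    - [0, 0, 0, -74, 38, 220, 1]

```text
time: 8.2
tool_pos: [464.4, -29.6, 155.0]
eef_rot: [[1.0, 0.001, 0.005], [-0.005, 0.0, 1.0], [0.001, -1.0, 0.0]]
wrist_force: [0.7, 1.1, 0.2]
opening: 85.4
```

Request:
move_arm:
  motion:
    - [0, 0, 0, -6, 6, 18, 1]
    - [0, 0, 0, -9, 12, 27, 1]
    - [0, 0, 0, -10, 16, 31, 1]
    - [0, 0, 0, -10, 16, 31, 1]

```text
time: 8.6
tool_pos: [455.8, -0.8, 138.6]
eef_rot: [[1.0, -0.0, 0.006], [-0.006, -0.0, 1.0], [-0.0, -1.0, -0.0]]
wrist_force: [-0.2, 0.1, 0.2]
opening: 85.0
```

```bash
python3 -c "
from h import *
st()
d(457,-.4,88,0)"
```

```text
t 8.6 q [ -0.1  11.9 -26.7  51.4  -0.   90.3] p [455.8  -0.8 138.6] yaw -0.3 F [-0.24  0.14  0.2 ] M [ 0.04  0.   -0.01] o 85.0
w [ 0.    -0.006 -0.   ] t [ 1.2 50.6  0.4] n 51.0
```

Request:
move_arm:
  motion:
    - [0, 0, 0, 0.5, 14, 0, 1]
    - [0, 0, 0, 1, 32, 0.4, 1]
    - [0, 0, 0, 1.2, 44, 0.4, 1]
    - [0, 0, 0, 1.2, 48, 0.4, 0]
    - [0, 0, 0, 1.2, 48, 0.4, -1]
  squeeze: 60

```text
time: 9.1
tool_pos: [457.0, -1.0, 90.6]
eef_rot: [[1.0, -0.001, 0.007], [-0.007, -0.0, 1.0], [-0.001, -1.0, -0.0]]
wrist_force: [-0.3, 0.6, -0.6]
opening: 59.0
```

Request:
move_arm:
  motion:
    - [0, 0, 0, 0, 0, 0, -1]
    - [0, 0, 0, 0, 0, 0, -1]
    - [0, 0, 0, 0, 0, 0, -1]
    - [0, 0, 0, 0, 0, 0, -1]

```text
time: 9.5
tool_pos: [457.3, -0.5, 91.7]
eef_rot: [[1.0, 0.001, 0.006], [-0.006, -0.001, 1.0], [0.001, -1.0, -0.001]]
wrist_force: [-1.9, -1.3, 5.3]
opening: 38.3
```

```bash
python3 -c "
from h import *
st()"
```

```text
t 9.5 q [ -0.   14.7 -31.   44.2  -0.   90.3] p [457.3  -0.5  91.7] yaw -0.4 F [-1.86 -1.25  5.31] M [-0.21  0.35 -0.04] o 38.3
```

Request:
move_arm:
  motion:
    - [0, 0, 0, 0, -4, 0, -1]
    - [0, 0, 0, 0, -15, 0, -1]
    - [0, 0, 0, 0, -27, 0, -1]
    - [0, 0, 0, 0, -36, 0, -1]
    - [0, 0, 0, 0, -40, 0, -1]

```text
time: 10.0
tool_pos: [457.4, -0.1, 131.8]
eef_rot: [[1.0, 0.001, 0.006], [-0.006, 0.0, 1.0], [0.001, -1.0, 0.0]]
wrist_force: [1.3, 0.5, -4.9]
opening: 38.2
```

Request:
move_arm:
  motion:
    - [0, 0, 0, 0, 0, 0, -1]
    - [0, 0, 0, 0, 0, 0, -1]
    - [0, 0, 0, 0, 0, 0, -1]

```text
time: 10.3
tool_pos: [456.3, -0.1, 130.3]
eef_rot: [[1.0, -0.001, 0.006], [-0.006, 0.0, 1.0], [-0.001, -1.0, 0.0]]
wrist_force: [-0.3, 0.4, -5.0]
opening: 38.5
```

Request:
move_arm:
  motion:
    - [0, 0, 0, 0, 0, 0, -1]

```text
time: 10.4
tool_pos: [456.4, -0.2, 130.3]
eef_rot: [[1.0, -0.001, 0.006], [-0.006, -0.0, 1.0], [-0.001, -1.0, -0.0]]
wrist_force: [0.7, -0.5, -5.1]
opening: 38.3
```

```bash
python3 -c "
from h import *
st()
d(644.5,-28.5,180,0);d(522,317,180,0);s=capture('side');crop(s,280,190,440,320,5,'g5')"
```

```text
t 10.4 q [ -0.   12.4 -27.4  50.2  -0.   90.3] p [ 4.564e+02 -2.000e-01  1.303e+02] yaw -0.3 F [ 0.71 -0.52 -5.07] M [0.02 0.04 0.01] o 38.3
w [ 0.    -0.006 -0.001] t [188.3 -49.9 -27.2] n 197.0
w [ 0.    -0.006 -0.001] t [ 63.7 -49.8 317.6] n 328.0
```

View pics/g5.png

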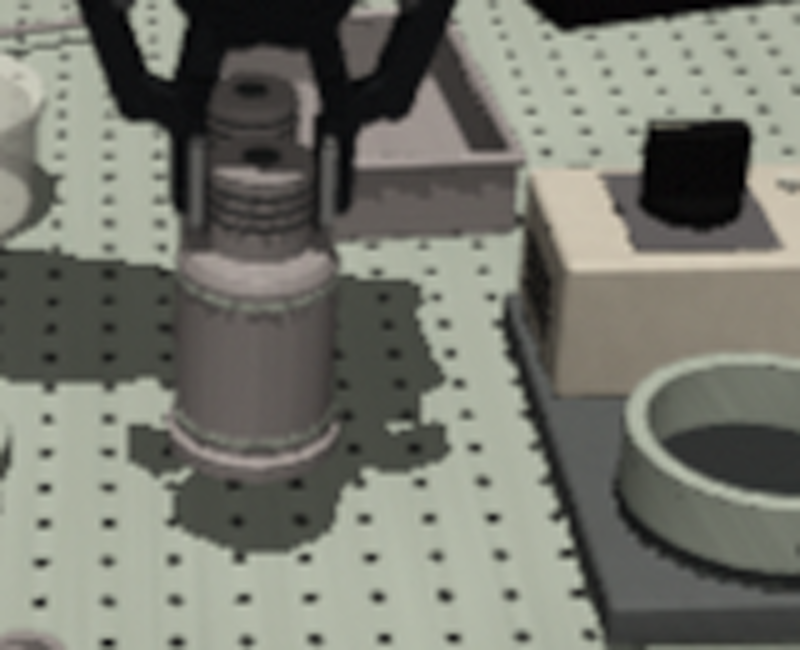

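Trap B hangs upright at -5.05 N (about 0.515 kg), so it is the ceramic one. It goes to the pot.

Request:
move_arm:
  motion:
    - [0, 0, 0, 4, -15, -0.6, -1]
    - [0, 0, 0, 16, -36, -2, -1]
    - [0, 0, 0, 38, -50, -5, -1]
    - [0, 0, 0, 68, -55, -10, -1]
    - [0, 0, 0, 100, -55, -15, -1]

```text
time: 10.95
tool_pos: [558.0, -15.9, 186.9]
eef_rot: [[1.0, 0.002, 0.006], [-0.006, -0.0, 1.0], [0.002, -1.0, 0.0]]
wrist_force: [1.3, 0.4, -5.3]
opening: 38.1
```

Request:
move_arm:
  motion:
    - [0, 0, 0, 32, 0, -5, -1]
    - [0, 0, 0, 58, 0, -8, -1]
    - [0, 0, 0, 76, 0, -11, -1]
    - [0, 0, 0, 85, 0, -12, -1]
    - [0, 0, 0, 88, 0, -12, -1]

```text
time: 11.45
tool_pos: [645.0, -28.4, 184.9]
eef_rot: [[1.0, -0.001, 0.006], [-0.006, 0.0, 1.0], [-0.001, -1.0, 0.0]]
wrist_force: [-0.5, -0.0, -4.9]
opening: 38.4
```

Request:
move_arm:
  motion:
    - [0, 0, 0, 0, 0, 0, -1]
    - [0, 0, 0, 0, 0, 0, -1]

```text
time: 11.65
tool_pos: [643.5, -28.1, 185.7]
eef_rot: [[1.0, -0.001, 0.006], [-0.006, 0.0, 1.0], [-0.001, -1.0, 0.0]]
wrist_force: [-0.9, 0.2, -5.0]
opening: 38.1
```

```bash
python3 -c "
from h import *
st()
d(644.5,-29,121,0);s=capture('side');c=capture('top');crop(s,340,150,500,310,3.5,'g6');crop(c,220,80,420,240,3.5,'g7')"
```

```text
t 11.65 q [-2.5 27.9  5.3 67.5  0.  87.8] p [643.5 -28.1 185.7] yaw -0.3 F [-0.91  0.21 -4.96] M [-0.04  0.02 -0.05] o 38.1
w [-0.    -0.006 -0.001] t [ 1.1 64.7 -0.9] n 65.0
```

View pics/g6.png

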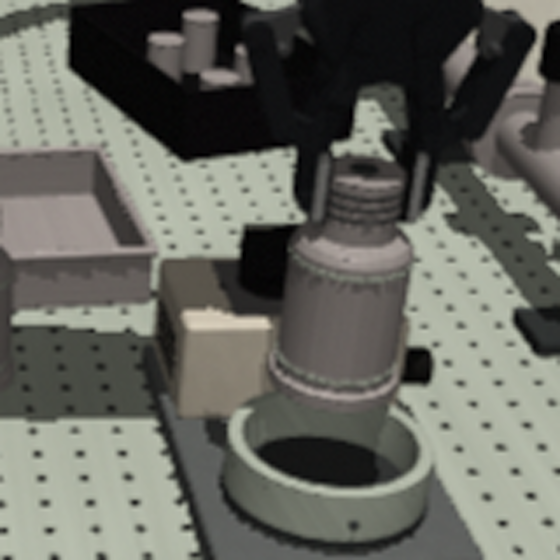

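Request:
move_arm:
  motion:
    - [0, 0, 0, 0.3, 10, -0.3, -1]
    - [0, 0, 0, 0.6, 28, -0.6, -1]
    - [0, 0, 0, 1, 46, -0.9, -1]
    - [0, 0, 0, 1, 58, -0.9, -1]
    - [0, 0, 0, 1, 64, -0.9, -1]

```text
time: 12.25
tool_pos: [644.3, -29.2, 120.0]
eef_rot: [[1.0, -0.003, 0.006], [-0.006, 0.0, 1.0], [-0.003, -1.0, 0.0]]
wrist_force: [0.4, -1.4, -4.4]
opening: 38.2
```

Request:
move_arm:
  motion:
    - [0, 0, 0, 0, 0.5, 0, -1]
    - [0, 0, 0, 0, 1.5, 0, -1]
    - [0, 0, 0, 0, 2.5, 0, -1]
    - [0, 0, 0, 0, 3.5, 0, -1]

```text
time: 12.65
tool_pos: [646.3, -29.2, 119.1]
eef_rot: [[1.0, 0.002, 0.006], [-0.006, -0.0, 1.0], [0.002, -1.0, -0.0]]
wrist_force: [-0.5, -0.4, -5.4]
opening: 38.5
```

```bash
python3 -c "
from h import *
st()"
```

```text
t 12.65 q [-2.6 30.2 -1.1 58.7  0.  87.8] p [646.3 -29.2 119.1] yaw -0.3 F [-0.48 -0.44 -5.4 ] M [-0.05  0.02 -0.  ] o 38.5
```

Request:
move_arm:
  motion:
    - [0, 0, 0, -0.5, 0.5, 0, -1]
    - [0, 0, 0, -0.5, 1, 0, -1]
    - [0, 0, 0, -0.5, 1.5, 0, -1]
    - [0, 0, 0, -0.5, 2, 0, -1]

```text
time: 13.05
tool_pos: [645.2, -29.2, 116.8]
eef_rot: [[1.0, 0.0, 0.006], [-0.006, -0.0, 1.0], [0.0, -1.0, -0.0]]
wrist_force: [-1.5, -0.5, 1.6]
opening: 38.2
```

Request:
move_arm:
  motion:
    - [0, 0, 0, 0, 0.5, 0, -1]
    - [0, 0, 0, 0, 1, 0, -1]
    - [0, 0, 0, 0, 1, 0, -1]

```text
time: 13.35
tool_pos: [645.2, -29.2, 116.8]
eef_rot: [[1.0, 0.001, 0.006], [-0.006, -0.0, 1.0], [0.001, -1.0, -0.0]]
wrist_force: [-3.9, -0.0, 5.4]
opening: 38.1
```

```bash
python3 -c "
from h import *
st()"
```

```text
t 13.35 q [-2.6 30.2 -1.4 58.4 -0.  87.8] p [645.2 -29.2 116.8] yaw -0.3 F [-3.91 -0.02  5.36] M [ 0.01  0.75 -0.02] o 38.1
```

Request:
move_arm:
  motion:
    - [0, 0, 0, 0, 0, 0, 0.2]
    - [0, 0, 0, 0, 0, 0, 0.6]
    - [0, 0, 0, 0, 0, 0, 1]
    - [0, 0, 0, 0, -5, 0, 1]
    - [0, 0, 0, 0, -22, 0, 1]

```text
time: 13.85
tool_pos: [643.9, -29.1, 135.9]
eef_rot: [[1.0, -0.004, 0.006], [-0.006, 0.0, 1.0], [-0.004, -1.0, 0.0]]
wrist_force: [0.8, 0.2, 0.2]
opening: 85.5
```

Request:
move_arm:
  motion:
    - [0, 0, 0, 0, -30, 0, 1]
    - [0, 0, 0, 0, -50, 0, 1]
    - [0, -0.14, 0, 0, -60, 10, 1]
    - [0, -0.28, 0, 0, -60, 30, 1]
    - [0, -0.42, 0, -2, -60, 55, 1]

```text
time: 14.35
tool_pos: [644.4, 25.6, 198.4]
eef_rot: [[0.914, 0.002, -0.406], [0.406, -0.0, 0.914], [0.002, -1.0, -0.001]]
wrist_force: [0.2, -0.4, -0.3]
opening: 85.4
```

```bash
python3 -c "
from h import *
st()
d(638.5,92.5,165,90);s=capture('side');c=capture('top');crop(s,340,150,500,310,3.5,'g8');crop(c,220,80,420,240,3.5,'g9')"
```

```text
t 14.35 q [ 2.3 27.5  6.5 68.9 -0.  68.3] p [644.4  25.6 198.4] yaw 23.9 F [ 0.21 -0.41 -0.33] M [-0.02  0.02 -0.03] o 85.4
w [ 2.000e-03 -1.153e+00  1.000e-03] t [21.7 33.4 63.6] n 75.0
```

View pics/g8.png

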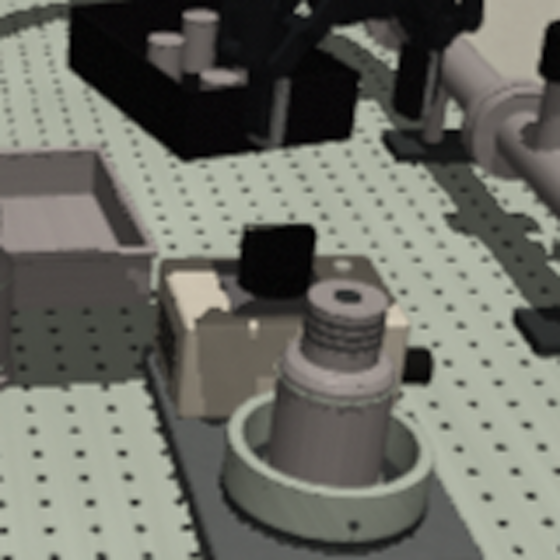

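The ceramic trap stands upright and free in the pot. Next is the switch.

Request:
move_arm:
  motion:
    - [0, -0.14, 0, 4, 0, 12, 1]
    - [0, -0.28, 0, 9, 0, 27, 1]
    - [0, -0.42, 0, 14, 0, 42, 1]
    - [0, -0.56, 0, 18, 5, 54, 1]
    - [0, -0.7, 0, 21, 12, 61, 1]

```text
time: 14.95
tool_pos: [638.6, 90.5, 185.8]
eef_rot: [[0.437, 0.001, -0.899], [0.899, -0.0, 0.437], [0.001, -1.0, -0.001]]
wrist_force: [0.4, 0.0, 0.0]
opening: 85.4
```

```bash
python3 -c "
from h import *
st()
d(638.5,92.5,150,90)"
```

```text
t 14.95 q [ 8.1 27.8  5.2 67.3 -0.  34. ] p [638.6  90.5 185.8] yaw 64.1 F [0.43 0.03 0.04] M [ 0.03  0.02 -0.02] o 85.4
w [ 0.001 -0.452  0.   ] t [ 1.7 35.8  1. ] n 36.0
```

Request:
move_arm:
  motion:
    - [0, -0.14, 0, 0.5, 8, 0.3, 1]
    - [0, -0.28, 0, 1, 18, 0.6, 1]
    - [0, -0.42, 0, 1.5, 28, 1, 1]
    - [0, -0.452, 0, 1.7, 34, 1, 1]
    - [0, -0.452, 0, 1.7, 36, 1, 1]

```text
time: 15.45
tool_pos: [637.7, 91.4, 148.5]
eef_rot: [[0.007, -0.001, -1.0], [1.0, -0.001, 0.007], [-0.001, -1.0, 0.001]]
wrist_force: [0.9, -0.1, 0.7]
opening: 85.6
```

```bash
python3 -c "
from h import *
st()
d(638.5,92.5,98,90);s=capture('side');crop(s,340,150,500,310,3.5,'g10')"
```

```text
t 15.45 q [ 8.2 29.   1.4 62.5 -0.   8.6] p [637.7  91.4 148.5] yaw 89.6 F [ 0.91 -0.11  0.72] M [-0.01 -0.    0.03] o 85.6
w [-0.001 -0.007 -0.001] t [ 1.2 50.5 -0.9] n 51.0
```

View pics/g10.png

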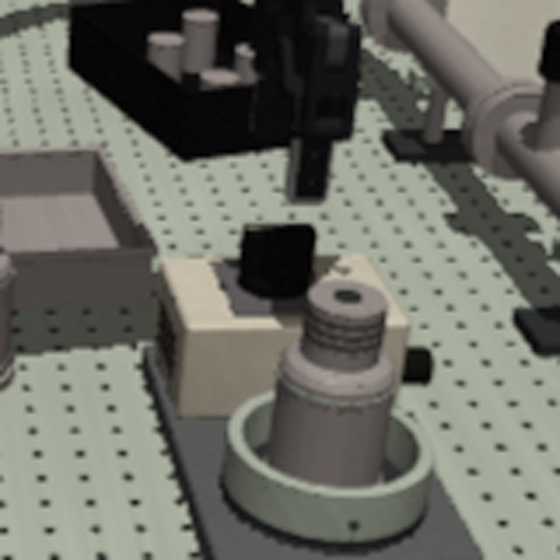

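Request:
move_arm:
  motion:
    - [0, 0, 0, 0.5, 12, -0.5, 1]
    - [0, -0.007, 0, 1, 30, -0.9, 1]
    - [0, -0.007, 0, 1.2, 44, -0.9, 1]
    - [0, -0.007, 0, 1.2, 50, -0.9, 0.5]
    - [0, -0.007, 0, 1.2, 50, -0.9, -1]
  squeeze: 60

```text
time: 16.0
tool_pos: [638.2, 93.1, 98.1]
eef_rot: [[-0.002, -0.002, -1.0], [1.0, -0.0, -0.002], [-0.0, -1.0, 0.002]]
wrist_force: [-0.1, -0.1, -0.1]
opening: 58.8
```

Request:
move_arm:
  motion:
    - [0, 0, 0, 0, 0, 0, -1]
    - [0, 0, 0, 0, 0, 0, -1]
    - [0, 0, 0, 0, 0, 0, -1]
    - [0, 0, 0, 0, 0, 0, -1]
    - [0, 0, 0, 0, 0, 0, -1]

```text
time: 16.5
tool_pos: [639.7, 94.6, 100.5]
eef_rot: [[-0.003, 0.002, -1.0], [1.0, 0.002, -0.003], [0.002, -1.0, -0.002]]
wrist_force: [-1.2, 5.0, 4.9]
opening: 12.9
```

```bash
python3 -c "
from h import *
st()
s=capture('side');crop(s,340,150,500,310,3.5,'g11')"
```

```text
t 16.5 q [ 8.4 30.8 -2.8 56.2  0.1  8.2] p [639.7  94.6 100.5] yaw 90.2 F [-1.21  4.98  4.86] M [0.96 0.22 0.1 ] o 12.9
```

View pics/g11.png

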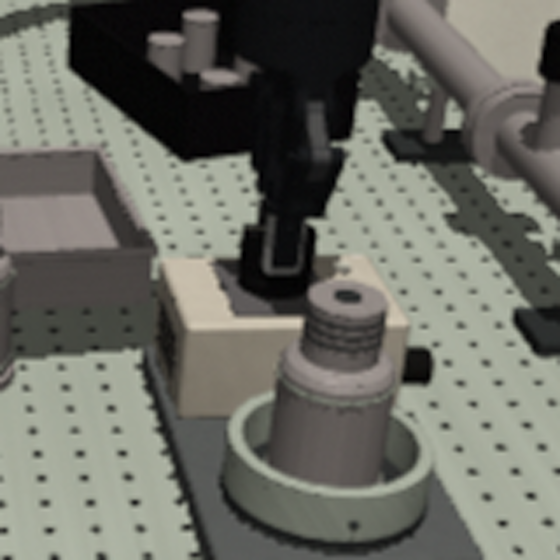

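Request:
move_arm:
  motion:
    - [0, 0.1, 0, 1, 0, 0, -1]
    - [0, 0.22, 0, 1, 0, 0.5, -1]
    - [0, 0.34, 0, 1, 0, 1, -1]
    - [0, 0.46, 0, 1, 0, 1, -1]
    - [0, 0.58, 0, 1, 0, 1, -1]

```text
time: 17.05
tool_pos: [639.6, 94.5, 100.5]
eef_rot: [[0.55, 0.004, -0.835], [0.835, 0.0, 0.55], [0.002, -1.0, -0.003]]
wrist_force: [1.3, 3.1, 5.0]
opening: 12.8
```

```bash
python3 -c "
from h import *
st()"
```

```text
t 17.05 q [ 8.4 30.8 -2.9 56.1 -0.  41.8] p [639.6  94.5 100.5] yaw 56.6 F [1.34 3.08 4.99] M [ 0.47 -0.02  0.08] o 12.8
```

Request:
move_arm:
  motion:
    - [0, 0.12, 0, 0, 0, 0, -1]
    - [0, 0.24, 0, 0, 0, 0, -1]
    - [0, 0.36, 0, 0, 0, 0, -1]
    - [0, 0.48, 0, 0, 0, 0, -1]
    - [0, 0.6, 0, 0, 0, 0, -1]

```text
time: 17.55
tool_pos: [639.4, 94.5, 100.5]
eef_rot: [[0.926, 0.003, -0.378], [0.378, 0.0, 0.926], [0.003, -1.0, -0.001]]
wrist_force: [1.2, 2.9, 4.8]
opening: 12.5
```

```bash
python3 -c "
from h import *
st()"
```

```text
t 17.55 q [ 8.4 30.8 -2.9 56.1 -0.  76.2] p [639.4  94.5 100.5] yaw 22.2 F [1.22 2.87 4.77] M [ 0.42  0.04 -0.05] o 12.5
```

Request:
move_arm:
  motion:
    - [0, 0, 0, 0, 0, 0, 0]
    - [0, 0, 0, 0, 0, 0, 1]
    - [0, 0, 0, 0, 0, 0, 1]
    - [0, 0, 0, 0, -5, 0, 1]
    - [0, 0, 0, 0, -25, 0, 1]

```text
time: 18.05
tool_pos: [635.8, 93.6, 122.2]
eef_rot: [[0.924, -0.006, -0.383], [0.383, -0.001, 0.924], [-0.006, -1.0, 0.001]]
wrist_force: [-1.5, 0.6, 0.4]
opening: 83.5
```

Request:
move_arm:
  motion:
    - [0, 0, 0, 0, -35, 0, 1]
    - [0, 0, 0, 0, -65, 0, 1]
    - [0, 0.1, 0, -20, -80, 0, 1]
    - [0, 0.2, 0, -50, -80, 0, 1]
    - [0, 0.3, 0, -90, -80, 10, 1]

```text
time: 18.55
tool_pos: [552.2, 68.3, 205.1]
eef_rot: [[0.996, 0.003, -0.089], [0.089, -0.0, 0.996], [0.003, -1.0, -0.001]]
wrist_force: [-0.7, 0.3, -0.0]
opening: 85.5
```

```bash
python3 -c "
from h import *
st();d(462.3,142.5,140,0)
s=capture('side');c=capture('top');crop(s,340,150,500,310,3.5,'g12');crop(c,210,115,410,265,4,'g13')"
```

```text
t 18.55 q [ 7.1 18.5 -6.7 64.6 -0.  92. ] p [552.2  68.3 205.1] yaw 5.1 F [-0.69  0.34 -0.03] M [ 0.01  0.06 -0.  ] o 85.5
w [0.001 0.089 0.003] t [-83.2  64.8  81.9] n 134.0
```

View pics/g12.png

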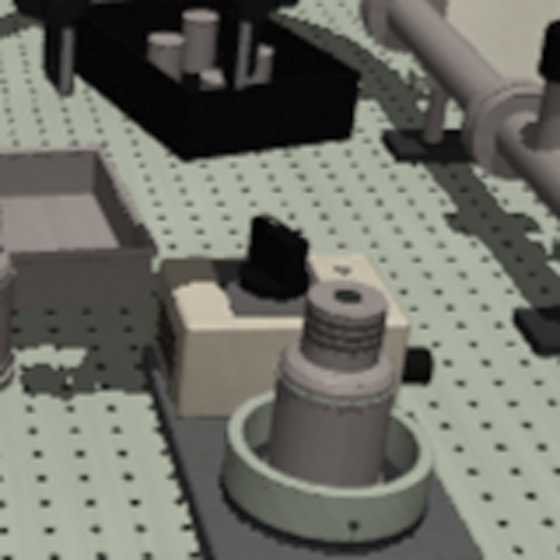

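View pics/g13.png

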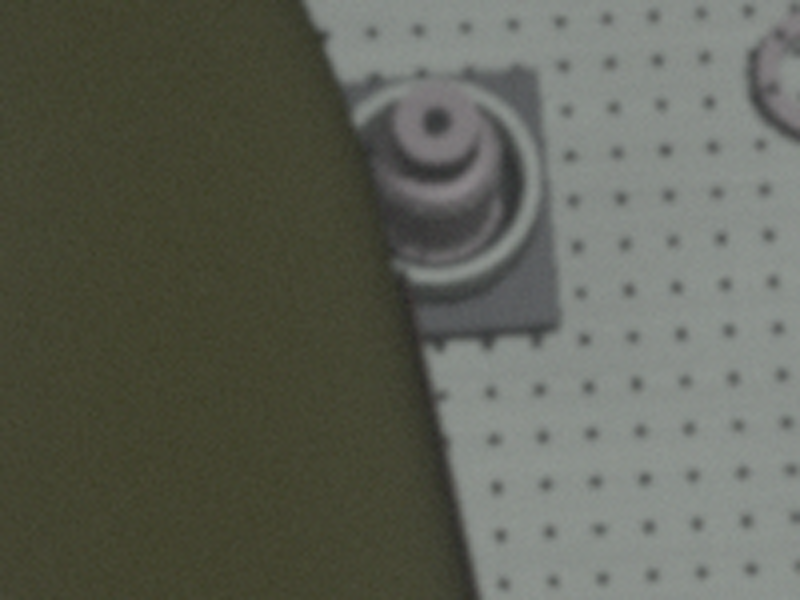

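The bar at crop (278,255) has turned about 68° clockwise and stays there, so the switch is on. The ceramic trap still stands in the pot. Trap A is next.

Request:
move_arm:
  motion:
    - [0, 0.03, 0, -18, 5, 17, 1]
    - [0, 0.06, 0, -40, 15, 39, 1]
    - [0, 0.089, 0, -62, 30, 61, 1]
    - [0, 0.089, 0, -77, 48, 76, 1]
    - [0, 0.089, 0, -83, 60, 82, 1]

```text
time: 19.15
tool_pos: [458.6, 143.6, 143.6]
eef_rot: [[1.0, -0.002, -0.007], [0.007, -0.0, 1.0], [-0.002, -1.0, -0.0]]
wrist_force: [-0.2, 0.3, -0.2]
opening: 85.2
```

Request:
move_arm:
  motion:
    - [0, 0, 0, 0, 5, 0, 1]
    - [0, 0, 0, 0, 5, 0, 1]

```text
time: 19.35
tool_pos: [460.8, 142.8, 139.1]
eef_rot: [[1.0, -0.0, -0.005], [0.005, -0.001, 1.0], [-0.0, -1.0, -0.001]]
wrist_force: [-0.0, -0.4, 0.2]
opening: 85.5
```

```bash
python3 -c "
from h import *
st();d(462.3,142.5,90,0)
s=capture('side');crop(s,280,150,440,280,4,'g14')"
```

```text
t 19.35 q [ 17.2  14.3 -23.3  52.4  -0.  107. ] p [460.8 142.8 139.1] yaw 0.3 F [-0.03 -0.41  0.23] M [-0.01 -0.02  0.01] o 85.5
w [ 0.001  0.005 -0.   ] t [ 1.5 49.1 -0.3] n 49.0
```

View pics/g14.png

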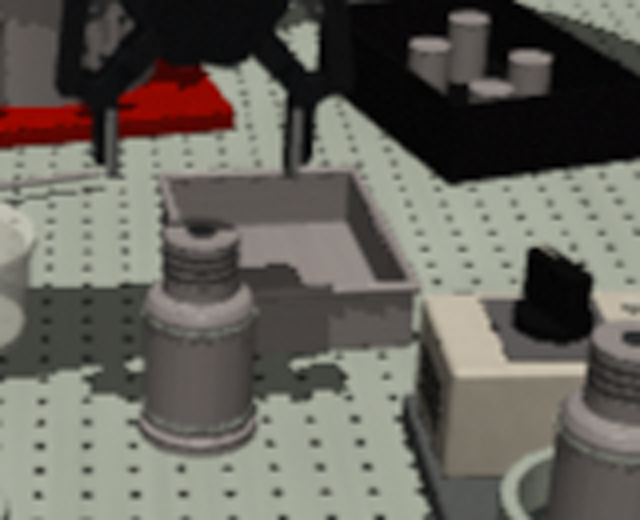

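Request:
move_arm:
  motion:
    - [0, 0.005, 0, 0.5, 14, 0, 1]
    - [0, 0.005, 0, 1, 32, -0.3, 1]
    - [0, 0.005, 0, 1.5, 45, -0.3, 1]
    - [0, 0.005, 0, 1.5, 49, -0.3, 0]
    - [0, 0.005, 0, 1.5, 49, -0.3, -1]
  squeeze: 85

```text
time: 19.9
tool_pos: [462.8, 142.3, 90.4]
eef_rot: [[1.0, 0.0, 0.002], [-0.002, -0.0, 1.0], [0.0, -1.0, -0.0]]
wrist_force: [0.6, 0.7, -0.6]
opening: 59.1
```

Request:
move_arm:
  motion:
    - [0, 0, 0, 0, 0, 0, -1]
    - [0, 0, 0, 0, 0, 0, -1]
    - [0, 0, 0, 0, 0, 0, -1]
    - [0, 0, 0, 0, 0, 0, -1]

```text
time: 20.3
tool_pos: [462.4, 142.8, 91.5]
eef_rot: [[1.0, 0.001, 0.001], [-0.001, 0.0, 1.0], [0.001, -1.0, 0.0]]
wrist_force: [-3.7, -0.8, 5.9]
opening: 37.7
```

```bash
python3 -c "
from h import *
st()"
```

```text
t 20.3 q [ 17.2  17.  -27.5  45.4   0.  107.2] p [462.4 142.8  91.5] yaw -0.1 F [-3.73 -0.85  5.94] M [-0.14  0.43 -0.01] o 37.7
```

Request:
move_arm:
  motion:
    - [0, 0, 0, 0, -4, 0, -1]
    - [0, 0, 0, 0, -15, 0, -1]
    - [0, 0, 0, 0, -27, 0, -1]
    - [0, 0, 0, 0, -36, 0, -1]
    - [0, 0, 0, 0, -40, 0, -1]

```text
time: 20.8
tool_pos: [462.7, 142.8, 131.2]
eef_rot: [[1.0, 0.001, 0.001], [-0.001, 0.0, 1.0], [0.001, -1.0, 0.0]]
wrist_force: [1.0, 0.2, -8.6]
opening: 38.1
```

Request:
move_arm:
  motion:
    - [0, 0, 0, 0, 0, 0, -1]
    - [0, 0, 0, 0, 0, 0, -1]
    - [0, 0, 0, 0, 0, 0, -1]

```text
time: 21.1
tool_pos: [461.6, 142.5, 129.7]
eef_rot: [[1.0, -0.001, 0.001], [-0.001, -0.0, 1.0], [-0.001, -1.0, -0.0]]
wrist_force: [-0.7, 0.2, -8.4]
opening: 37.9
```

```bash
python3 -c "
from h import *
st();d(522,317,175,0)"
```

```text
t 21.1 q [ 17.2  14.9 -24.1  51.1   0.  107.2] p [461.6 142.5 129.7] yaw -0.1 F [-0.7   0.2  -8.41] M [-0.02  0.02 -0.03] o 37.9
w [ 0.    -0.001 -0.001] t [ 60.2 -45.4 174.6] n 190.0
```

Trap A pulls -8.4 N (about 0.86 kg), so it is the steel one. It goes to the tray.

Request:
move_arm:
  motion:
    - [0, 0, 0, 2, -15, 4, -1]
    - [0, 0, 0, 7, -34, 18, -1]
    - [0, 0, 0, 14, -45, 42, -1]
    - [0, 0, 0, 25, -48, 73, -1]
    - [0, 0, 0, 35, -48, 104, -1]

```text
time: 21.6
tool_pos: [498.0, 247.6, 178.6]
eef_rot: [[1.0, 0.001, 0.002], [-0.002, 0.0, 1.0], [0.001, -1.0, 0.0]]
wrist_force: [1.5, 0.7, -8.8]
opening: 38.1
```

Request:
move_arm:
  motion:
    - [0, 0, 0, 10, 0, 29, -1]
    - [0, 0, 0, 18, 0, 50, -1]
    - [0, 0, 0, 23, 0, 63, -1]
    - [0, 0, 0, 25, 0, 69, -1]
    - [0, 0, 0, 25, 0, 71, -1]

```text
time: 22.1
tool_pos: [522.1, 317.4, 177.6]
eef_rot: [[1.0, -0.001, 0.001], [-0.001, -0.001, 1.0], [-0.001, -1.0, -0.001]]
wrist_force: [-0.3, -0.3, -8.1]
opening: 37.7
```

```bash
python3 -c "
from h import *
st();d(522,317,101,0);s=capture('side');crop(s,280,100,440,260,3.5,'g15')"
```

```text
t 22.1 q [ 31.3  24.8  -1.1  64.2  -0.  121.4] p [522.1 317.4 177.6] yaw -0.0 F [-0.34 -0.28 -8.07] M [-0.12 -0.01 -0.03] o 37.7
w [ 0.001 -0.001 -0.001] t [ 0.  76.6 -0.3] n 77.0
```

View pics/g15.png

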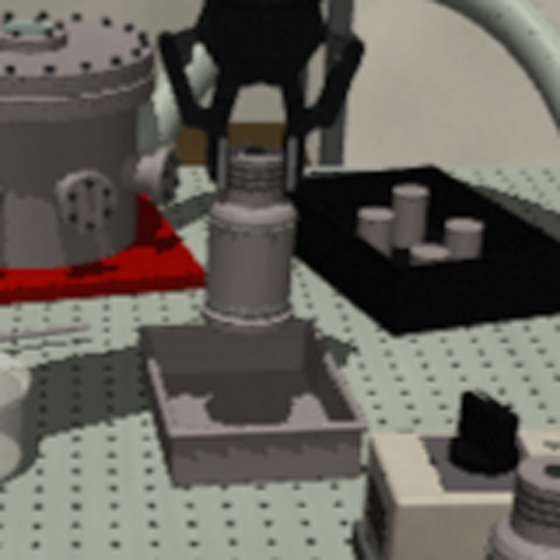

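Request:
move_arm:
  motion:
    - [0, 0, 0, 0, 12, 0, -1]
    - [0, 0, 0, 0, 34, 0, -1]
    - [0, 0, 0, 0, 55, 0, -1]
    - [0, 0, 0, 0, 69, 0, -1]
    - [0, 0, 0, 0, 76, 0, -1]

```text
time: 22.65
tool_pos: [520.6, 315.5, 99.9]
eef_rot: [[1.0, -0.004, 0.002], [-0.002, -0.003, 1.0], [-0.004, -1.0, -0.003]]
wrist_force: [0.7, -1.0, -8.6]
opening: 37.7
```

Request:
move_arm:
  motion:
    - [0, 0, 0, 0, 0.5, 0, -1]
    - [0, 0, 0, 0, 1.5, 0, -1]
    - [0, 0, 0, 0, 2.5, 0, -1]
    - [0, 0, 0, 0, 3.5, 0, -1]

```text
time: 23.05
tool_pos: [523.1, 318.0, 99.7]
eef_rot: [[1.0, 0.002, 0.001], [-0.001, 0.001, 1.0], [0.002, -1.0, 0.001]]
wrist_force: [0.9, 0.3, -7.7]
opening: 37.5
```

Request:
move_arm:
  motion:
    - [0, 0, 0, 0, 0.5, 0, -1]
    - [0, 0, 0, 0, 1, 0, -1]
    - [0, 0, 0, 0, 1.5, 0, -1]
    - [0, 0, 0, 0, 2, 0, -1]

```text
time: 23.45
tool_pos: [522.4, 317.7, 96.8]
eef_rot: [[1.0, -0.0, 0.001], [-0.001, 0.0, 1.0], [-0.0, -1.0, 0.0]]
wrist_force: [0.6, -0.3, -8.3]
opening: 37.8
```

```bash
python3 -c "
from h import *
st()"
```

```text
t 23.45 q [ 31.3  27.9  -8.7  53.4   0.  121.4] p [522.4 317.7  96.8] yaw -0.1 F [ 0.64 -0.26 -8.33] M [ 0.01 -0.03 -0.05] o 37.8
```

Request:
move_arm:
  motion:
    - [0, 0, 0, 0, 0.5, 0, -1]
    - [0, 0, 0, 0, 1, 0, -1]
    - [0, 0, 0, 0, 1.5, 0, -1]
    - [0, 0, 0, 0, 2, 0, -1]
    - [0, 0, 0, 0, 2, 0, -1]

```text
time: 23.95
tool_pos: [522.4, 317.8, 95.7]
eef_rot: [[1.0, 0.0, 0.001], [-0.001, 0.001, 1.0], [0.0, -1.0, 0.001]]
wrist_force: [-3.3, -0.6, 0.1]
opening: 38.0
```

```bash
python3 -c "
from h import *
st()"
```

```text
t 23.95 q [ 31.3  27.9  -8.8  53.2   0.  121.4] p [522.4 317.8  95.7] yaw -0.1 F [-3.33 -0.59  0.1 ] M [-0.2   0.51 -0.01] o 38.0
```

The tray floor carries the weight now, so I'm releasing. Then I'll back away clear of the scene.

Request:
move_arm:
  motion:
    - [0, 0, 0, 0, 0, 0, 0.2]
    - [0, 0, 0, 0, 0, 0, 0.6]
    - [0, 0, 0, 0, 0, 0, 1]
    - [0, 0, 0, 0, -5, 0, 1]
    - [0, 0, 0, 0, -22, 0, 1]

```text
time: 24.45
tool_pos: [521.5, 317.0, 115.9]
eef_rot: [[1.0, -0.002, 0.001], [-0.001, -0.002, 1.0], [-0.002, -1.0, -0.002]]
wrist_force: [0.4, -0.2, -0.3]
opening: 85.1
```

Request:
move_arm:
  motion:
    - [0, 0, 0, 0, -30, 0, 1]
    - [0, 0, 0, 0, -70, 0, 1]
    - [0, 0, 0, -20, -105, 0, 1]
    - [0, 0, 0, -60, -120, 10, 1]
    - [0, 0, 0, -100, -120, 30, 1]

```text
time: 24.95
tool_pos: [423.7, 348.4, 240.7]
eef_rot: [[1.0, 0.006, 0.004], [-0.004, 0.004, 1.0], [0.006, -1.0, 0.004]]
wrist_force: [-0.4, 0.4, -0.5]
opening: 85.3
```

Request:
move_arm:
  motion:
    - [0, 0, 0, -35, 0, 30, 1]
    - [0, 0, 0, -70, 0, 60, 1]
    - [0, 0, 0, -100, 0, 90, 1]
    - [0, 0, 0, -115, 0, 105, 1]
    - [0, 0, 0, -120, 0, 110, 1]

```text
time: 25.45
tool_pos: [301.0, 459.6, 237.4]
eef_rot: [[1.0, 0.001, -0.002], [0.002, 0.001, 1.0], [0.001, -1.0, 0.001]]
wrist_force: [-0.7, 0.3, -0.5]
opening: 85.2
```

```bash
python3 -c "
from h import *
st()
s=capture('side');c=capture('top')
for n,f in(('f1',s),('f2',c)): cv2.imwrite(f'pics/{n}.png',f['frame'][:,:,::-1])"
```

```text
t 25.45 q [ 56.8  17.1  -3.9  68.9   0.  146.6] p [301.  459.6 237.4] yaw 0.1 F [-0.68  0.26 -0.5 ] M [ 0.   -0.    0.01] o 85.2
```

View pics/f1.png

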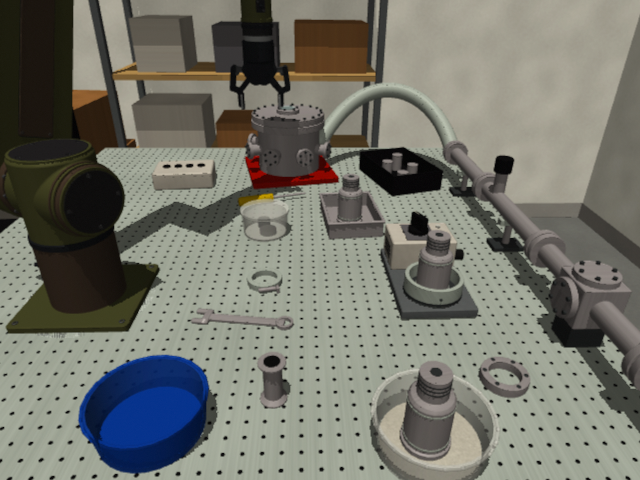

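View pics/f2.png

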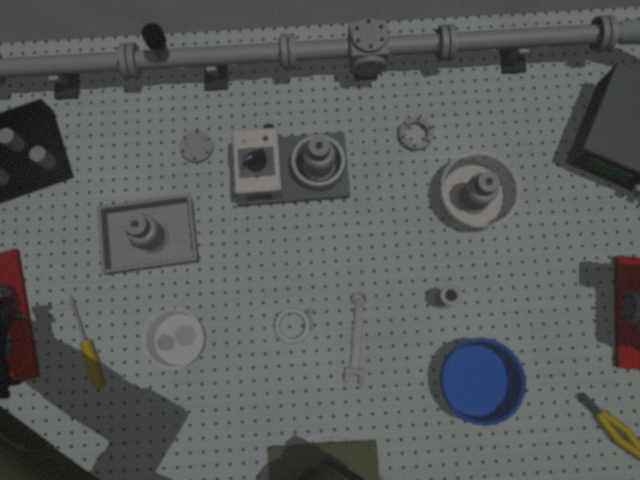

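The top view shows the traps standing in the tray (143,230), the pot (318,155) and the tub (482,188). The switch bar at (256,158) is turned, and the bystanders are where they were.

```bash
python3 -c "
from h import *
c=capture('top');crop(c,225,125,355,215,6,'f3')
st();print(env.close_job())"
```

```text
t 25.6 q [ 56.5  17.1  -3.9  68.9  -0.  146.6] p [302.9 457.6 237. ] yaw -0.0 F [ 0.04 -0.13 -1.89] M [ 0.03  0.   -0.01] o 85.2
the job is handed in; nothing more can be done
None
```

View pics/f3.png

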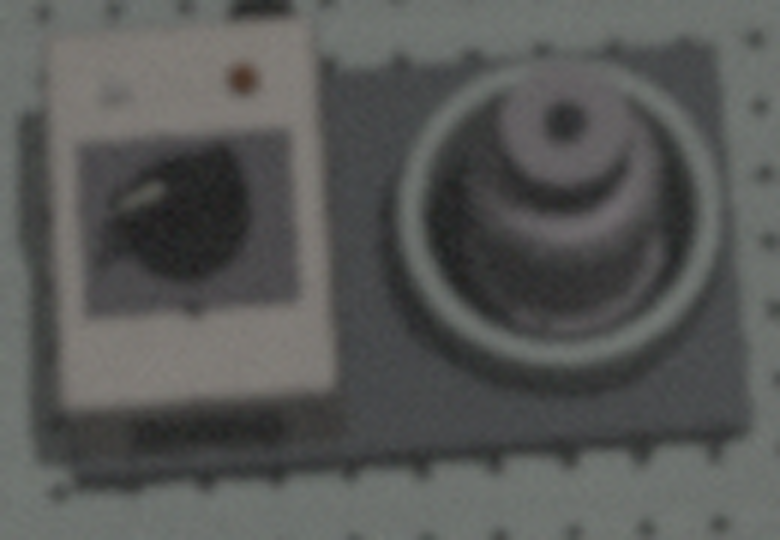

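All three traps are placed and the bake-out switch is on. I handed the job in at 25.6 s of the 72 s allowed.

| Trap | Lifted weight | Contents | Now stands in |
|---|---|---|---|
| trap at the right (C) | about 2.6 N (0.25 kg) | empty | open clear tub |
| middle trap (B) | about 5.05 N (0.515 kg) | ceramic | heater pot |
| trap at the left (A) | about 8.4 N (0.86 kg) | steel | steel tray |

I turned the switch after the ceramic trap stood on its own. The gripper turned it about 68° (1.18 rad) clockwise, and it stayed over after release.

In the last pictures all three traps stand upright, the switch pointer is turned over to on, and the other things look unmoved. The gripper is open and clear of everything. No check failed. The switch angle was read only from the gripper's turn and the pictures. One weight reading was noisy by nearly 1 N, but the three weights are far enough apart not to be confused.

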